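Reset the guided-implant practice bench: every piece of the kit on its own holder

TASK

Get the guided-implant practice bench ready for the next trainee by putting the four loose pieces of the kit on their own holders: the lower jaw model on the plate with the navy horseshoe outline, the upper jaw model on the plate with the green filled outline, the speckled tracker drum down over the post of its round stand, and the handpiece lying in both saddles of the cradle. Each jaw must cover its outline with its front teeth at the curved end, and every piece must be lowered gently onto its seat, not dropped, and left released and at rest.

Things in the scene. Friction and masses are not known exactly. Their poses are not given: they have to be found in the camera images.
- lower_jaw_center (a point): Lower jaw model: horseshoe, open in the middle and at the back, navy base 14 mm high, pink gum and ivory teeth; 60 (x) x 56 (y) x 26 mm high, legs 16 mm wide; 65-125 g, loose on the bench, teeth up. This point: its centre, 13 mm above its underside; x points from front teeth to open back, z up. Its flat sides run from 2 mm before the centre to the back: hold it across its 56 mm width, low on the base.
- lower_jaw_front (a point): The middle of the curved front end of the lower jaw model, 30 mm from its centre along its own -x, 13 mm above its underside.
- upper_jaw_center (a point): Upper jaw model: D-shaped, filled pink palate inside the ivory teeth, solid bright green base 14 mm high; 60 (x) x 56 (y) x 26 mm high; 75-135 g, loose on the bench, teeth up. This point: its centre, 13 mm above its underside; x points from front teeth to straight back, z up. Its flat sides run from 2 mm before the centre to the back: hold it across its 56 mm width, low on the base.
- upper_jaw_front (a point): The middle of the curved front end of the upper jaw model, 30 mm from its centre along its own -x, 13 mm above its underside.
- tracker_center (a point): Optical tracker: white drum with black speckles, 36 mm across and 48 mm high, standing upright and loose on the bench, 45-80 g. It is hollow and open below (bore 28 mm across and 43 mm deep), closed on top. This point is its centre, half-way up.
- handpiece_center (a point): Dental handpiece, 80-150 g, lying loose on the bench: straight eight-sided steel sleeve with black grip rings and a green ring, 84 mm long, 20 mm across flats, then a thinner neck bent sideways and a small head. This point: centre of the sleeve, 10 mm above the bench; x points along the sleeve to the head, which ends 84 mm away (other end 45 mm). Hold it across the sleeve here.
- lower_plate: Lower jaw holder, fixed: aluminium plate with a white top, 84 (x) x 80 (y) mm, top face 8 mm above the bench, with a navy horseshoe outline the size of the model in its middle. Origin: centre of the underside; the curved end of the outline is at -x, its open end at +x. The seated model's centre lies 21 mm above the origin.
- upper_plate: Upper jaw holder, fixed: aluminium plate with a white top, 84 (x) x 80 (y) mm, top face 8 mm above the bench, with a filled bright green D-shaped outline in its middle. Origin: centre of the underside; the curved end of the outline is at -x, its straight end at +x. The seated model's centre lies 21 mm above the origin.
- tracker_stand: Tracker holder, fixed: dark round steel base 70 mm across, 8 mm high, with a bright upright post in its middle, 12 mm thick, its tapered tip 44 mm above the bench. Origin: centre of the underside. The tracker stands on the base with the post inside it, its centre then 32 mm above the origin.
- cradle: Handpiece holder, fixed: grey base 76 (x) x 66 (y) x 6 mm high with two upright saddles 10 mm thick, 30 mm either side of the middle along x (50 mm free between them for fingers). Saddle floors are 22 mm above the bench, 26 mm wide; cheeks flare at 45 deg up to 34 mm. Origin: centre of the underside. The sleeve lies along x on both floors, head to either end, its centre 32 mm above the origin.

How it is judged:
At the end, for the whole second after the job is handed in: Jaws level on their own plates, centres within 12 mm, yaw within 0.22 rad, front teeth at the curved end; tracker upright on its stand base over the post, within 12 mm; handpiece on both saddle floors, sleeve middle within 15 mm of the cradle's, along it within 0.2 rad; all at rest (horizontal distance between lower_jaw_center and lower_plate below 0.012 m and angle between the x axis of lower_jaw_center and the x axis of lower_plate, either way round below 0.22 rad and x of lower_jaw_front in the frame of lower_plate below -0.012 m and z of lower_jaw_center in the frame of lower_plate between 0.017 and 0.025 m and angle between each of lower_jaw_center, upper_jaw_center's own z axis and vertical below 0.1 rad and horizontal distance between upper_jaw_center and upper_plate below 0.012 m and angle between the x axis of upper_jaw_center and the x axis of upper_plate, either way round below 0.22 rad and x of upper_jaw_front in the frame of upper_plate below -0.012 m and z of upper_jaw_center in the frame of upper_plate between 0.017 and 0.025 m and horizontal distance between tracker_center and tracker_stand below 0.012 m and z of tracker_center in the frame of tracker_stand between 0.028 and 0.036 m and angle between tracker_center's own z axis and vertical below 0.12 rad and horizontal distance between handpiece_center and cradle below 0.015 m and angle between the x axis of handpiece_center and the x axis of cradle, either way round below 0.2 rad and z of handpiece_center in the frame of cradle between 0.028 and 0.037 m and linear speed of each of lower_jaw, upper_jaw, tracker, handpiece below 0.02 m/s); the robot touches nothing.
It fails at once if the lower jaw is dropped or slammed into its holder (moving faster than 0.6 m/s within 50 mm above its seat) (horizontal distance between lower_jaw_center and lower_plate below 0.03 m and z of lower_jaw_center in the frame of lower_plate below 0.071 m and linear speed of lower_jaw above 0.6 m/s).
It fails at once if the upper jaw is dropped or slammed into its holder (moving faster than 0.6 m/s within 50 mm above its seat) (horizontal distance between upper_jaw_center and upper_plate below 0.03 m and z of upper_jaw_center in the frame of upper_plate below 0.071 m and linear speed of upper_jaw above 0.6 m/s).
It fails at once if the tracker is dropped or slammed into its holder (moving faster than 0.6 m/s within 50 mm above its seat) (horizontal distance between tracker_center and tracker_stand below 0.03 m and z of tracker_center in the frame of tracker_stand below 0.082 m and linear speed of tracker above 0.6 m/s).
It fails at once if the handpiece is dropped or slammed into its holder (moving faster than 0.6 m/s within 50 mm above its seat) (horizontal distance between handpiece_center and cradle below 0.03 m and z of handpiece_center in the frame of cradle below 0.082 m and linear speed of handpiece above 0.6 m/s).
It also fails if it takes over 122 s, if anything falls off the work surface, if the arm or the gripper's body presses on something with over 40 N, if the wrist force passes 120 N, or if a joint passes its speed limit or range.

ROBOT

A 6-joint arm with a two-finger parallel gripper is mounted at the origin on the work surface. World frame = base frame: x ahead of the robot, y to its left, z up, the work surface at z = 0. Lengths are in m, angles in rad, forces in N, time in s.
With the tool pointing down it reaches from about 0.25 to 0.725 m from the base axis. Payload 4 kg.
Tool frame: the origin (TCP) lies on the centre line of the jaws, within the pads' length; the fingertips stand 11 mm ahead of it and the grasp point (between the pads) lies 8 mm behind it (bot.nose_length is the distance from the TCP to the fingertips, in m); z points along the fingers, y is the direction in which the jaws open and shut (so a half turn about z gives the same grasp; the last joint's range is limited). The gripper opens to 85 mm and grips with 20 to 120 N. Pads are 22 mm wide; open, the fingers measure 114 mm over their backs; the gripper's body (76 mm by 85 mm) begins 54 mm behind the grasp point. The pads swing forward as they close: fully open they stand 13 mm farther back than shut.
Start: joints at [-1.285, 0.241, 0.005, 1.335, 0, 1.571], TCP at [0.141, -0.48, 0.242] pointing down, gripper open.
Joint ranges: [-2.72, 2.72], [-1.05, 1.87], [-1.09, 1.28], [-1.99, 2.15], [-1.42, 1.44], [-3.14, 3.14]. Speed limits (rad/s): [2.79, 2.79, 3.14, 3.14, 3.14, 3.14].

INTERFACE

Orientations are given as a unit quaternion [x, y, z, w].
In Python, from workcell import bot gives the robot as it stands.
- The arm moves only by the tool play_rows, never from a script. Its argument "plan" is one flat list of numbers, 6 for each row, row after row: the shift along the tool's x, y, z in mm, then the turn, a rotation vector about the tool's x, y, z in rad. A call has 1 to 20 rows; each row shifts and turns the commanded pose from where the row before left it, along the tool's axes as they then stand; what a row does not reach is not made up. A row lasts 1/8 s, in which the tool goes at most 62.5 mm and 10.7 degrees, less where a joint would pass 70% of its speed; a pose out of reach is approached as far as the arm can. A call with a gripper value outside its range is refused whole. "hand" is the opening in per cent of the stroke, from 0 (shut) to 100 (fully open), set as the call begins (left out, the last holds). The fingers move at their own pace and stop on an object; the grip force is fixed at half the most. Time passes only in rows, so rows that do not move let the fingers close. It gives the time, the measured TCP pose, the force and the opening at its end, in the units of the state.
- bot.get_obs(): the state, without advancing time (a new reading comes with each control period).
- bot.camera(name): name is "scene" or "top"; returns a dict with "frame" (384x512x3 uint8, blue, green, red), "range_z" (384x512 float32, m along the optical axis (not along the pixel's ray), 0 where there is no reading), "K" (3x3 intrinsics, pixels), "dist" ([k1, k2, p1, p2, k3] as OpenCV has them; the pictures are not rectified), "cam_to_world" (4x4, takes a point from camera to world coordinates). Camera axes: x right, y down, z forward; pixel columns grow to the right and rows downward; lengths in m; the calibration is good to about 2 mm. A picture is of the moment at which its call begins.
- bot.job_done(): hands the job in, once; it reports no verdict.
Trained networks look in the newest picture that a camera, given by its name, has taken for a name from the list of things; names that differ only in an ending like _2 or _b are one class to them, and where a whole thing is asked for, a point or a joint stands for the part that bears it (a point fixed in the world has none). Each returns a list of dicts, best first, with "p" (0 to 1); they miss things now and then, are a little off and sometimes report something else, mostly with a low value. They report only what shows in the picture. A call takes as long as a camera call.
- bot.outline_of(query, camera): "mask" (384x512 bool, what is visible of it) and "point" ([row, column] in pixels, amid what is visible of it).
The state is a dict: "clock": time; "joint_pos": joint angles; "joint_vel": joint speeds; "tau": joint torques, N m; "eef_pos": TCP position; "tool_rot": TCP orientation; "ft_force": force on the tool from outside, world axes, zero at the start; "ft_torque": the same for the moment, N m; "grip_width": finger opening in m.
Only numpy, scipy, OpenCV 4.12 (cv2) and the standard library are available. Lean on these libraries where they do the work, as an engineer would, in place of code of your own. Each camera call takes 0.05 s, during which the arm holds its last target.

## Working session

There is one attempt and no reset: what is moved stays moved. The work goes in short steps, Python scripts to look and compute and a tool call to move; the robot and the scene stay as the last step left them, time stands still between calls to the robot, and variables do not carry over. Pictures are saved under pics/ and viewed, and the job is handed in when it is done.

Besides the shell and the picture viewer there is one more tool, called after "Request:" as name(argument=value, ...) on one line, values as JSON. play_rows: Moves the arm, as the interface text tells. Its arguments: {"type":"object","properties":{"plan":{"type":"array","items":{"type":"number"}},"hand":{"type":"number"}},"required":["plan"]}

```bash
ls; mkdir -p pics; python3 - <<'E'
from workcell import bot
import cv2
for n in ("top","scene"):
    c=bot.camera(n); cv2.imwrite(f"pics/{n}0.png",c["frame"]); print(n,c["K"],c["dist"],c["cam_to_world"])
o=bot.get_obs(); print(o["clock"],o["eef_pos"],o["tool_rot"],o["grip_width"],bot.nose_length)
E
```

```text
pics
top [[407.58599836   0.         257.6440806 ]
 [  0.         407.58599836 189.63105371]
 [  0.           0.           1.        ]] [-0.12860106  0.          0.          0.          0.        ] [[ 5.63720207e-03 -9.85886316e-01  1.67321231e-01  3.72666652e-01]
 [-9.99591210e-01 -8.65519439e-04  2.85773289e-02 -3.24270103e-03]
 [-2.80291778e-02 -1.67413928e-01 -9.85488174e-01  8.39140040e-01]
 [ 0.00000000e+00  0.00000000e+00  0.00000000e+00  1.00000000e+00]]
scene [[442.37280702   0.         256.48464028]
 [  0.         442.37280702 179.50247525]
 [  0.           0.           1.        ]] [-0.02759527  0.          0.          0.          0.        ] [[-0.69741727  0.38374509 -0.60526759  1.15859104]
 [ 0.7165556   0.35860441 -0.59829003  0.64273828]
 [-0.01253924 -0.85096568 -0.5250716   0.62655921]
 [ 0.          0.          0.          1.        ]]
0.1 [ 0.14080664 -0.47919913  0.24150096] [ 9.89807508e-01  1.42408598e-01 -1.39673126e-04 -9.32181929e-04] 0.08531410660048043 0.011
```

View pics/top0.png

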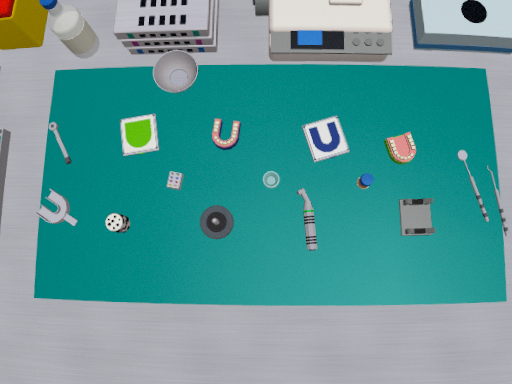

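View pics/scene0.png

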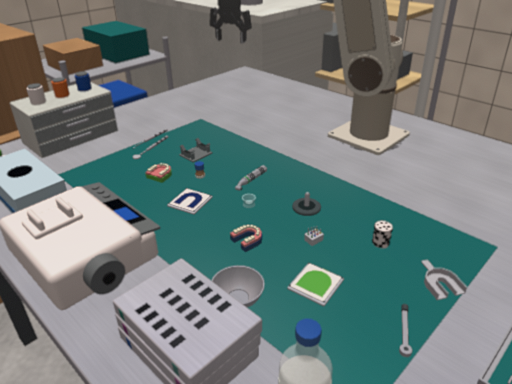

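The top view has world -y to the right and +x up. Next I'll measure with masks and depth.

```bash
cat > h.py <<'E'
from workcell import bot
import cv2, numpy as np
def world(c,rc=None):
    "world xyz for every pixel"
    H,W=c["range_z"].shape
    v,u=np.mgrid[0:H,0:W].astype(np.float64)
    p=cv2.undistortPoints(np.stack([u,v],-1).reshape(-1,1,2),c["K"],c["dist"]).reshape(H,W,2)
    z=c["range_z"].astype(float)
    P=np.stack([p[...,0]*z,p[...,1]*z,z],-1)
    T=c["cam_to_world"]
    return P@T[:3,:3].T+T[:3,3]
def onplane(c,uv,h):
    p=cv2.undistortPoints(np.array(uv,float).reshape(-1,1,2),c["K"],c["dist"]).reshape(-1,2)
    d=np.c_[p,np.ones(len(p))]@c["cam_to_world"][:3,:3].T
    o=c["cam_to_world"][:3,3]
    return o+d*((h-o[2])/d[:,2])[:,None]
E
python3 - <<'E'
from h import *
for n in ("top","scene"):
    c=bot.camera(n); W=world(c); np.savez(f"{n}.npz",W=W,frame=c["frame"])
    v=c["frame"].copy()
    for q in ["lower_jaw_center","upper_jaw_center","tracker_center","handpiece_center","lower_plate","upper_plate","tracker_stand","cradle"]:
        r=bot.outline_of(q,n)
        for d in r[:2]:
            m=d["mask"]; P=W[m]; P=P[np.isfinite(P).all(1)]
            (cx,cy),(a,b),ang=cv2.minAreaRect((P[:,:2]*1000).astype(np.float32))
            print(n,q,round(d["p"],2),d["point"],m.sum(),"med",np.median(P,0).round(3),"zmax",np.percentile(P[:,2],[5,95]).round(3),"rect",round(cx),round(cy),round(a),round(b),round(ang))
            if d["p"]>.4: v[m]=v[m]//2+np.array([0,0,120],np.uint8)
    cv2.imwrite(f"pics/{n}_m.png",v)
c=bot.camera("top");cv2.imwrite("pics/zoom0.png",cv2.resize(c["frame"][100:260,80:460],None,fx=2.1,fy=2.1,interpolation=cv2.INTER_CUBIC))
E
```

```text
top lower_jaw_center 0.97 [136.7, 230.4] 563 med [0.629 0.089 0.02 ] zmax [0.001 0.027] rect 517 62 309 65 12
top upper_jaw_center 0.75 [149.3, 399.5] 745 med [ 0.601 -0.279  0.019] zmax [0.007 0.027] rect 511 -146 65 392 35
top handpiece_center 0.69 [221.3, 309.2] 632 med [ 0.45  -0.083  0.017] zmax [0.001 0.022] rect 432 -71 79 162 68
top lower_plate 0.87 [136.4, 324.3] 1419 med [ 0.624 -0.121  0.008] zmax [0.004 0.011] rect 519 -95 107 327 76
top upper_plate 0.86 [133.5, 140.4] 1272 med [0.633 0.279 0.008] zmax [0.004 0.01 ] rect 507 175 434 102 40
top tracker_stand 0.86 [221.5, 217.3] 887 med [0.446 0.104 0.008] zmax [0.005 0.014] rect 432 62 162 70 71
top tracker_stand 0.51 [146.5, 402.6] 760 med [ 0.601 -0.279  0.019] zmax [0.005 0.027] rect 512 -149 64 398 35
top cradle 0.73 [218.0, 416.0] 1117 med [ 0.457 -0.304  0.007] zmax [0.004 0.031] rect 438 -169 80 347 8
scene lower_jaw_center 0.79 [237.3, 248.4] 560 med [0.638 0.098 0.017] zmax [0.002 0.026] rect 633 96 56 61 81
scene upper_jaw_center 0.66 [173.7, 153.8] 359 med [ 0.615 -0.275  0.017] zmax [0.002 0.026] rect 855 162 1
[... 204 characters left out ...]
008 0.049] rect 782 458 837 40 23
scene handpiece_center 0.62 [176.4, 246.8] 226 med [ 0.453 -0.075  0.016] zmax [0.008 0.021] rect 802 253 1054 80 43
scene lower_plate 0.91 [199.7, 189.3] 699 med [ 0.629 -0.113  0.008] zmax [0.001 0.01 ] rect 893 220 992 109 52
scene upper_plate 0.72 [285.8, 315.0] 1341 med [0.643 0.289 0.008] zmax [0.004 0.01 ] rect 889 430 680 101 30
scene upper_plate 0.35 [148.8, 193.5] 423 med [ 0.457 -0.299  0.008] zmax [0.002 0.031] rect 760 139 1281 92 56
scene tracker_stand 0.92 [206.1, 305.4] 446 med [0.453 0.113 0.008] zmax [0.003 0.033] rect 450 108 71 72 24
scene cradle 0.77 [150.8, 193.1] 347 med [ 0.458 -0.297  0.009] zmax [0.004 0.029] rect 790 157 1219 86 54
```

View pics/top_m.png

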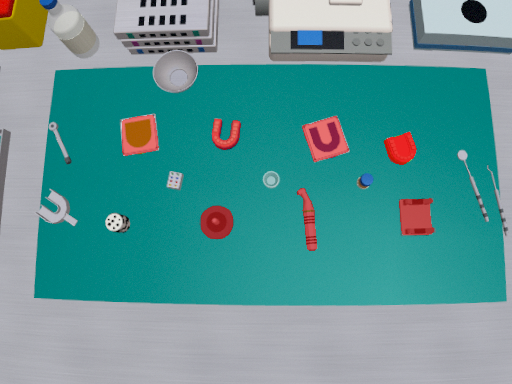

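View pics/zoom0.png

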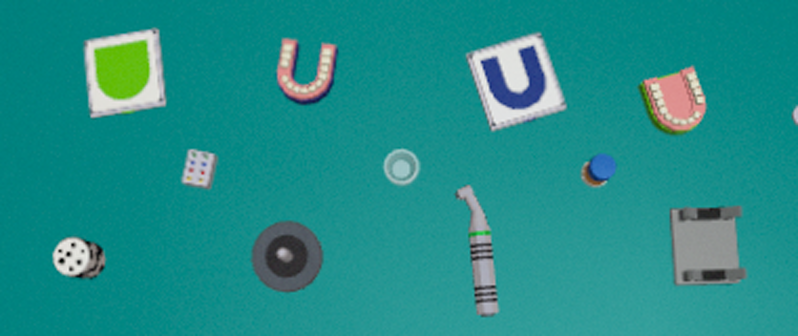

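```bash
cat > fit.py <<'E'
from h import *
from scipy.optimize import minimize
t=np.linspace(np.pi/2,3*np.pi/2,30)
D=np.r_[np.c_[-2+28*np.cos(t),28*np.sin(t)],[[30,-28],[30,28]]]/1000
Din=np.r_[np.c_[-2+12*np.cos(t),12*np.sin(t)],[[30,-12],[30,12]]]/1000
U=np.r_[np.c_[-2+28*np.cos(t),28*np.sin(t)],[[30,-28],[30,-12]],np.c_[-2+12*np.cos(t),12*np.sin(t)][::-1],[[30,12],[30,28]]]/1000
def box(a,b): return np.array([[-a,-b],[a,-b],[a,b],[-a,b]])/2000
a=np.linspace(0,2*np.pi,40,endpoint=False)
def circ(d): return np.c_[np.cos(a),np.sin(a)]*d/2000
S=4
def render(c,poly,hs,x,y,th):
    R=np.array([[np.cos(th),-np.sin(th)],[np.sin(th),np.cos(th)]])
    xy=poly@R.T+[x,y]; img=np.zeros((384*S,512*S),np.uint8)
    T=np.linalg.inv(c["cam_to_world"])
    for z in np.linspace(hs[0],hs[1],6):
        P=np.c_[xy,np.full(len(xy),z)]
        uv=cv2.projectPoints(P,cv2.Rodrigues(T[:3,:3])[0],T[:3,3],c["K"],c["dist"])[0].reshape(-1,2)
        cv2.fillPoly(img,[np.round(((uv+.5)*S-.5)*16).astype(np.int32)],1,shift=4)
    return img>0
def fit(c,m,poly,hs,x,y,th,yaw=True):
    M=cv2.resize(m.astype(np.float32),None,fx=S,fy=S,interpolation=cv2.INTER_LINEAR)>.5
    def cost(p):
        r=render(c,poly,hs,p[0]/1000,p[1]/1000,p[2]/20 if yaw else 0); return 1-(r&M).sum()/(r|M).sum()
    best=None
    for d in ([-.2,0,.2] if yaw else [0]):
        p0=np.array([x*1000,y*1000,(th+d)*20])
        r=minimize(cost,p0,method="Nelder-Mead",options=dict(initial_simplex=p0+np.r_[np.zeros((1,3)),np.eye(3)*4],xatol=.05,fatol=1e-5))
        if best is None or r.fun<best.fun: best=r
    return best.x[0],best.x[1],best.x[2]/20,1-best.fun
MODELS={"lower_jaw_center":(U,(0,.026)),"upper_jaw_center":(D,(0,.022)),"lower_plate":(box(84,80),(0,.008)),"upper_plate":(box(84,80),(0,.008)),
"tracker_stand":(circ(70),(0,.008)),"cradle":(box(76,66),(0,.006)),"tracker_center":(circ(36),(0,.048))}
E
python3 - <<'E'
from fit import *
init={"lower_jaw_center":(.629,.09,0),"upper_jaw_center":(.6,-.28,.2),"lower_plate":(.624,-.12,.2),"upper_plate":(.633,.279,0),"tracker_stand":(.447,.105,0),"cradle":(.457,-.3,0),"tracker_center":(.452,.316,0)}
for n in ("top","scene"):
    c=bot.camera(n)
    for q,(poly,hs) in MODELS.items():
        r=bot.outline_of(q,n)
        if not r: print(n,q,"none"); continue
        m=r[0]["mask"]
        print(n,q,np.round(fit(c,m,poly,hs,*init[q],yaw=q[:7]!="tracker"),3))
    if n=="top":
        f=c["frame"].astype(int); b,g,rr=f[...,0],f[...,1],f[...,2]
        W=world(c)
        # outlines: navy on lower plate, green on upper plate
        mask=(b-rr>50)&(b-g>35); mask[:,:300]=0; mask[:,352:]=0; mask[:110]=0; mask[165:]=0
        print("navy",mask.sum(),np.round(fit(c,mask,U,(.008,.008),.624,-.12,.2),3))
        mask=(g-b>80)&(g-rr>20); mask[:,160:]=0;mask[:,:115]=0;mask[:110]=0;mask[165:]=0
        print("green",mask.sum(),np.round(fit(c,mask,D,(.008,.008),.633,.279,.0),3))
E
```

```text
top lower_jaw_center [ 6.30981e+02  9.03300e+01 -7.70000e-02  8.33000e-01]
top upper_jaw_center [ 5.98946e+02 -2.81332e+02  2.75000e-01  9.51000e-01]
top lower_plate [ 6.24476e+02 -1.22199e+02  2.87000e-01  9.43000e-01]
top upper_plate [6.36074e+02 2.80553e+02 1.68000e-01 9.37000e-01]
top tracker_stand [4.47163e+02 1.05602e+02 5.80000e-02 9.67000e-01]
top cradle [ 4.58091e+02 -3.08053e+02  3.30000e-02  9.36000e-01]
top tracker_center [4.42172e+02 3.07420e+02 4.23000e-01 8.80000e-01]
navy 422 [ 6.25347e+02 -1.22275e+02  3.04000e-01  9.20000e-01]
green 592 [6.37110e+02 2.81227e+02 1.69000e-01 9.62000e-01]
scene lower_jaw_center [ 6.30067e+02  9.14390e+01 -1.14000e-01  7.73000e-01]
scene upper_jaw_center [ 6.00564e+02 -2.79467e+02  2.49000e-01  8.94000e-01]
scene lower_plate [ 6.27092e+02 -1.20024e+02  3.29000e-01  9.07000e-01]
scene upper_plate [6.35764e+02 2.83892e+02 1.42000e-01 8.98000e-01]
scene tracker_stand [ 4.44547e+02  1.07412e+02 -3.80000e-02  8.60000e-01]
scene cradle [ 4.50766e+02 -3.09758e+02 -7.70000e-02  7.72000e-01]
scene tracker_center [439.614 310.405   0.506   0.906]
```

```bash
python3 - <<'E'
from fit import *
for n in ("top","scene"):
    c=bot.camera(n); m=bot.outline_of("handpiece_center",n)[0]["mask"]
    v,u=np.nonzero(m); P=onplane(c,np.c_[u,v],.010)[:,:2]*1000
    # iterative: axis through sleeve, butt at min x
    th=0.;
    for k in range(6):
        ax=np.array([np.cos(th),np.sin(th)]); s=P@ax; s0=s.min()
        Q=P[(s-s0>3)&(s-s0<80)]; w,V=np.linalg.eigh(np.cov(Q.T)); d=V[:,1]*np.sign(V[0,1]); th=np.arctan2(d[1],d[0])
    s=P@d; s0=np.percentile(s,0.5); ctr=Q.mean(0); ctr=ctr+d*(s0+45-ctr@d)
    print(n,"center",ctr.round(1),"yaw",th.round(3),"len",s.max()-s0, "width",np.ptp(((Q-ctr)@[-d[1],d[0]])))
    v=c["frame"]; 
    cv2.imwrite(f"pics/hp_{n}.png",cv2.resize(v[180:260,180:460] if n=="top" else v[120:220,160:340],None,fx=2.8,fy=2.8,interpolation=cv2.INTER_CUBIC))
o=bot.get_obs();print(o["clock"])
E
```

```text
top center [435.  -85.2] yaw 0.086 len 127.83532424100281 width 22.998995581861784
scene center [424.6 -84.8] yaw 0.146 len 139.2496096497182 width 30.878105240072525
2.05
```

View pics/hp_top.png

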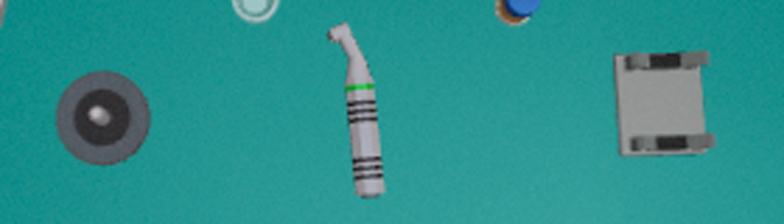

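```bash
cat > go.py <<'E'
import sys,numpy as np
from workcell import bot
from scipy.spatial.transform import Rotation as R
def state():
    o=bot.get_obs(); r=R.from_quat(o["tool_rot"]); m=r.as_matrix(); psi=np.arctan2(m[1,0],m[0,0])
    print("t%.2f"%o["clock"],"pos",(np.array(o["eef_pos"])*1000).round(1),"psi",psi.round(3),"zaxis",m[:,2].round(4),"F",np.round(o["ft_force"],1),"w",round(o["grip_width"]*1000,1))
    return np.array(o["eef_pos"])*1000,psi
if __name__=="__main__":
    p,psi=state()
    x,y,z,ps=map(float,sys.argv[1:5])
    d=np.array([x,y,z])-p
    for nm,a in(("turn last",psi),("turn first",ps)):
        print(nm,"dx %.1f dy %.1f dz %.1f rz %.3f"%(d[0]*np.cos(a)+d[1]*np.sin(a),d[0]*np.sin(a)-d[1]*np.cos(a),-d[2],psi-ps))
E
python3 go.py 435 -85 120 0.09
```

```text
t2.05 pos [ 141.  -479.7  242.3] psi 0.286 zaxis [ 0.  0. -1.] F [ 0.1 -0.3  0.1] w 85.7
turn last dx 393.4 dy -295.8 dz 122.3 rz 0.196
turn first dx 328.3 dy -366.7 dz 122.3 rz 0.196
```

Request:
play_rows(plan=[0,0,0,0,0,0.1,0,0,0,0,0,0.096,33,-37,12,0,0,0,33,-37,12,0,0,0,33,-37,12,0,0,0,33,-37,12,0,0,0,33,-37,12,0,0,0,33,-37,12,0,0,0,33,-37,12,0,0,0,33,-37,12,0,0,0,33,-36,12,0,0,0,31,-35,14,0,0,0,0,0,0,0,0,0,0,0,0,0,0,0], hand=50)

```text
clock: 3.8
eef_pos: [0.4344, -0.0849, 0.1203]
tool_rot: [0.999, 0.045, -0.0, 0.0]
ft_force: [0.6, -0.8, 0.1]
grip_width: 0.0427
```

```bash
python3 go.py 435 -85 14 0.09; python3 - <<'E'
from h import *
for n in ("top","scene"):
    c=bot.camera(n);f=c["frame"]
    W=world(c); z=W[...,2]
    cv2.imwrite(f"pics/hov_{n}.png",cv2.resize(f[100:300,170:450] if n=="top" else f[40:240,100:380],None,fx=2.6,fy=2.6,interpolation=cv2.INTER_CUBIC))
    m=(z>.09)&(z<.2)&(W[...,0]>.38)&(W[...,0]<.5)&(abs(W[...,1]+.085)<.1)
    P=W[m]; print(n,m.sum(), "minz by side")
    for s in (-1,1):
        Q=P[(P[:,1]+.085)*s>0.01]
        if len(Q): k=np.argsort(Q[:,2])[:60]; print(s,Q[k].mean(0).round(4),Q[:,2].min().round(4))
E
```

```text
t3.80 pos [434.4 -84.9 120.3] psi 0.09 zaxis [-8.e-04 -3.e-04 -1.e+00] F [ 0.6 -0.8  0.1] w 42.7
turn last dx 0.6 dy 0.2 dz 106.3 rz 0.000
turn first dx 0.6 dy 0.2 dz 106.3 rz 0.000
top 66 minz by side
1 [ 0.4232 -0.0442  0.1677] 0.1273
scene 820 minz by side
-1 [ 0.4382 -0.1062  0.1236] 0.1109
1 [ 0.4366 -0.0539  0.1245] 0.1103
```

View pics/hov_scene.png

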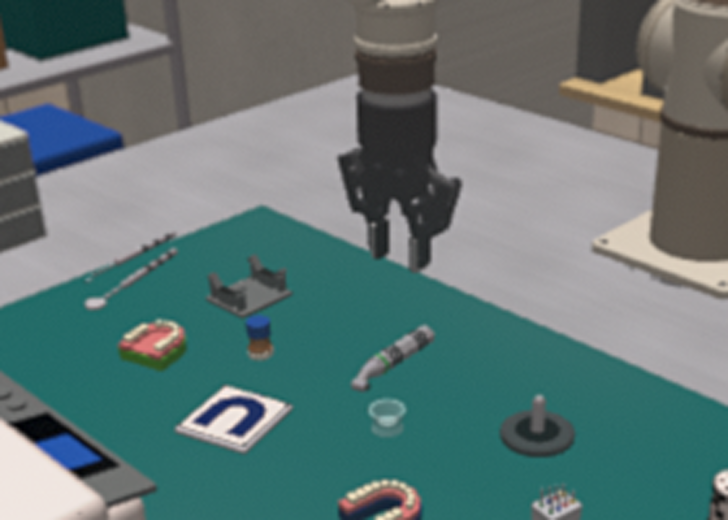

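Request:
play_rows(plan=[0.6,0,25,0,0,0,0,0,25,0,0,0,0,0,25,0,0,0,0,0,16,0,0,0,0,0,8,0,0,0,0,0,4,0,0,0,0,0,0,0,0,0])

```text
clock: 4.78
eef_pos: [0.4355, -0.0851, 0.0177]
tool_rot: [0.999, 0.045, 0.0, 0.0]
ft_force: [0.4, 0.4, 0.1]
grip_width: 0.0428
```

Request:
play_rows(plan=[0,0,0,0,0,0,0,0,0,0,0,0,0,0,0,0,0,0,0,0,0,0,0,0,0,0,0,0,0,0,0,0,0,0,0,0], hand=0)

```text
clock: 5.52
eef_pos: [0.4359, -0.0848, 0.0181]
tool_rot: [0.999, 0.045, 0.001, 0.0]
ft_force: [-1.6, -0.4, 6.0]
grip_width: 0.0176
```

```bash
python3 go.py 458 -308 120 0.03; python3 - <<'E'
from h import *
for n in ("top","scene"):
    f=bot.camera(n)["frame"]
    cv2.imwrite(f"pics/gr_{n}.png",cv2.resize(f[130:280,200:400] if n=="top" else f[100:240,150:350],None,fx=3.5,fy=3.5,interpolation=cv2.INTER_CUBIC))
E
```

```text
t5.53 pos [435.9 -84.8  18.1] psi 0.09 zaxis [ 1.5e-03 -5.0e-04 -1.0e+00] F [-1.6 -0.4  6. ] w 17.6
turn last dx 2.0 dy 224.2 dz -101.9 rz 0.060
turn first dx 15.4 dy 223.7 dz -101.9 rz 0.060
```

View pics/gr_scene.png

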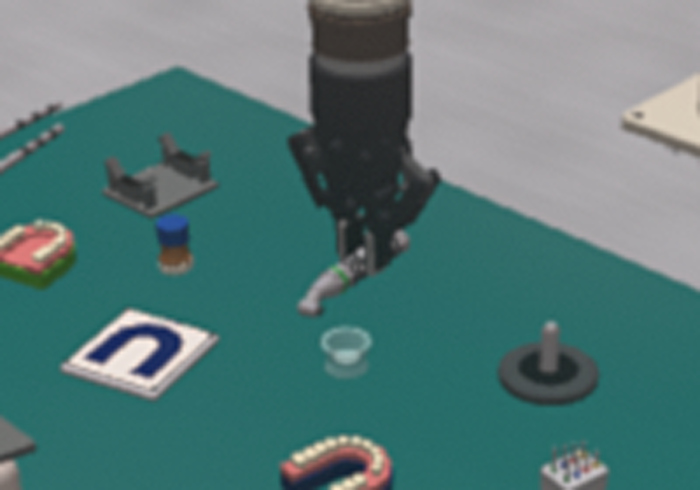

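```bash
python3 - <<'E'
from h import *
c=bot.camera("scene");f=c["frame"];W=world(c)
cv2.imwrite("pics/gr2.png",cv2.resize(f[145:195,225:275],None,fx=12,fy=12,interpolation=cv2.INTER_CUBIC))
for v in range(160,190,2): print(v,[tuple((W[v,u]*1000).round().astype(int)) for u in range(246,268,3)])
E
```

```text
160 [(np.int64(450), np.int64(-96), np.int64(56)), (np.int64(441), np.int64(-93), np.int64(54)), (np.int64(427), np.int64(-96), np.int64(47)), (np.int64(445), np.int64(-67), np.int64(65)), (np.int64(440), np.int64(-61), np.int64(65)), (np.int64(429), np.int64(-61), np.int64(61)), (np.int64(444), np.int64(-35), np.int64(77)), (np.int64(440), np.int64(-29), np.int64(77))]
162 [(np.int64(448), np.int64(-97), np.int64(49)), (np.int64(439), np.int64(-95), np.int64(46)), (np.int64(434), np.int64(-90), np.int64(46)), (np.int64(445), np.int64(-67), np.int64(59)), (np.int64(441), np.int64(-60), np.int64(60)), (np.int64(442), np.int64(-48), np.int64(65)), (np.int64(445), np.int64(-35), np.int64(72)), (np.int64(424), np.int64(-44), np.int64(59))]
164 [(np.int64(445), np.int64(-102), np.int64(40)), (np.int64(442), np.int64(-93), np.int64(42)), (np.int64(434), np.int64(-90), np.int64(40)), (np.int64(443), np.int64(-70), np.int64(51)), (np.int64(443), np.int64(-58), np.int64(56)), (np.int64(444), np.int64(-46), np.int64(61)), (np.int64(440), np.int64(-39), np.int64(62)), (np.int64(356), np.int64(-
[... 3753 characters left out ...]
8), np.int64(0)), (np.int64(474), np.int64(-62), np.int64(1)), (np.int64(468), np.int64(-57), np.int64(0)), (np.int64(465), np.int64(-49), np.int64(2)), (np.int64(457), np.int64(-45), np.int64(0)), (np.int64(453), np.int64(-38), np.int64(1)), (np.int64(448), np.int64(-33), np.int64(1)), (np.int64(1159), np.int64(643), np.int64(627))]
188 [(np.int64(487), np.int64(-60), np.int64(1)), (np.int64(481), np.int64(-55), np.int64(1)), (np.int64(477), np.int64(-48), np.int64(2)), (np.int64(472), np.int64(-42), np.int64(2)), (np.int64(464), np.int64(-39), np.int64(0)), (np.int64(462), np.int64(-30), np.int64(3)), (np.int64(455), np.int64(-26), np.int64(1)), (np.int64(450), np.int64(-20), np.int64(2))]
```

View pics/gr2.png

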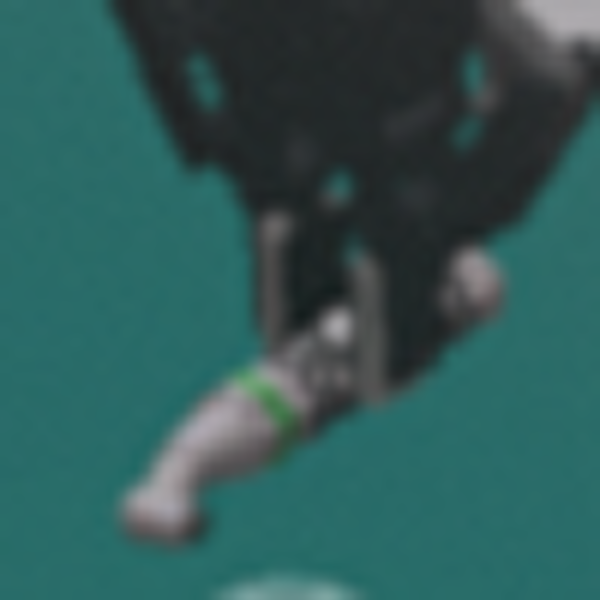

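Request:
play_rows(plan=[0,0,0,0,0,0,0,0,0,0,0,0,0,0,4,0,0,0,0,0,0,0,0,0], hand=40)

```text
clock: 6.18
eef_pos: [0.4349, -0.0846, 0.0128]
tool_rot: [0.999, 0.045, -0.001, -0.0]
ft_force: [-0.3, 0.5, -1.1]
grip_width: 0.0339
```

Request:
play_rows(plan=[0,0,0,0,0,0,0,0,0,0,0,0,0,0,0,0,0,0,0,0,0,0,0,0,0,0,0,0,0,0], hand=0)

```text
clock: 6.8
eef_pos: [0.4353, -0.0847, 0.0133]
tool_rot: [0.999, 0.045, -0.0, 0.0]
ft_force: [-0.0, -0.2, 0.8]
grip_width: 0.0186
```

Request:
play_rows(plan=[0,0,-8,0,0,0,0,0,-20,0,0,0,0,0,-25,0,0,0,0,0,-25,0,0,0,0,0,-20,0,0,0.06,2,28,0,0,0,0,2,28,0,0,0,0,2,28,0,0,0,0,2,28,0,0,0,0,2,28,0,0,0,0,2,28,0,0,0,0,2,28,0,0,0,0,1,28,0,0,0,0,0,0,0,0,0,0])

```text
clock: 8.55
eef_pos: [0.4571, -0.3099, 0.1115]
tool_rot: [1.0, 0.014, 0.0, 0.0]
ft_force: [-0.7, 0.1, -1.1]
grip_width: 0.0182
```

```bash
python3 go.py 458 -308 36 0.03; python3 - <<'E'
from h import *
for n in ("top","scene"):
    f=bot.camera(n)["frame"]
    cv2.imwrite(f"pics/cr_{n}.png",cv2.resize(f[130:280,330:490] if n=="top" else f[80:220,120:280],None,fx=4,fy=4,interpolation=cv2.INTER_CUBIC))
E
```

```text
t8.55 pos [ 457.1 -309.9  111.5] psi 0.027 zaxis [ 6.e-04 -6.e-04 -1.e+00] F [-0.7  0.1 -1.1] w 18.2
turn last dx 1.0 dy -1.9 dz 75.5 rz -0.003
turn first dx 1.0 dy -1.9 dz 75.5 rz -0.003
```

View pics/cr_scene.png

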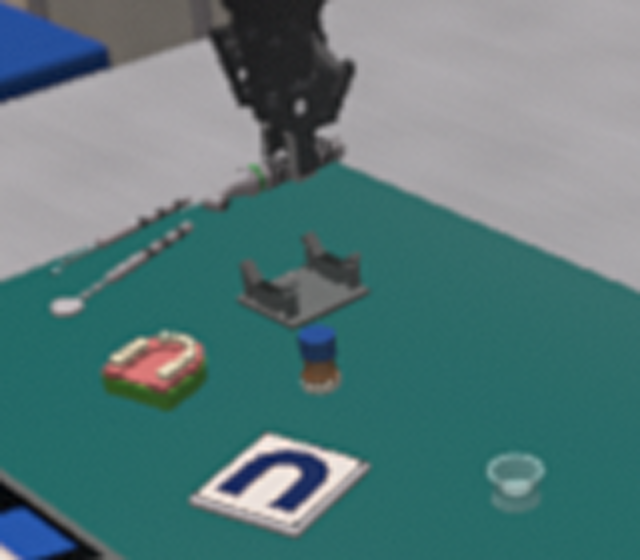

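View pics/cr_top.png

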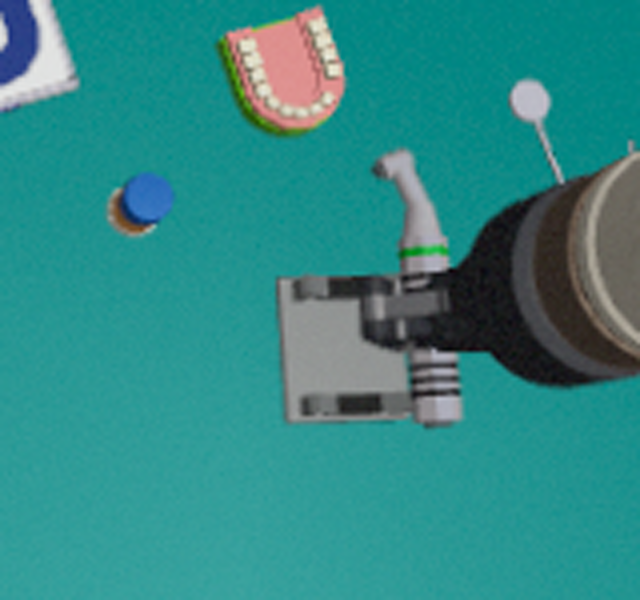

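```bash
python3 - <<'E'
from h import *
c=bot.camera("top")
z=np.load("top.npz"); f=z["frame"]; cv2.imwrite("pics/crz.png",cv2.resize(f[190:245,390:445],None,fx=10,fy=10,interpolation=cv2.INTER_CUBIC))
print(onplane(c,[[420.3,201.3],[419.8,230.3]],.022).round(4))
E
```

```text
[[ 0.4875 -0.3125  0.022 ]
 [ 0.4282 -0.3082  0.022 ]]
```

View pics/crz.png

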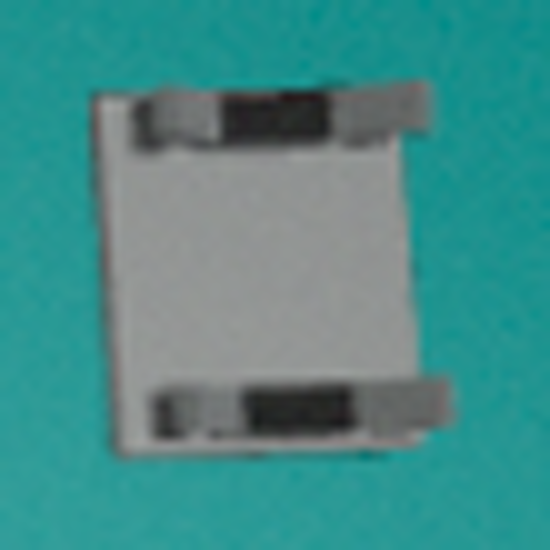

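Request:
play_rows(plan=[1,-2.7,15,0,0,0,0,0,20,0,0,0,0,0,15,0,0,0,0,0,10,0,0,0,0,0,6,0,0,0,0,0,4,0,0,0,0,0,3,0,0,0,0,0,1.5,0,0,0,0,0,0,0,0,0])

```text
clock: 9.82
eef_pos: [0.458, -0.3055, 0.037]
tool_rot: [1.0, 0.015, 0.0, 0.0]
ft_force: [-0.2, 0.2, -0.2]
grip_width: 0.018
```

```bash
python3 go.py 458 -307 35.5 0.03; python3 - <<'E'
from h import *
for n in ("top","scene"):
    f=bot.camera(n)["frame"]
    cv2.imwrite(f"pics/cs_{n}.png",cv2.resize(f[130:280,330:490] if n=="top" else f[100:200,140:240],None,fx=5,fy=5,interpolation=cv2.INTER_CUBIC)[:600,:800])
E
```

```text
t9.82 pos [ 458.  -305.5   37. ] psi 0.03 zaxis [ 3.e-04 -1.e-04 -1.e+00] F [-0.2  0.2 -0.2] w 18.0
turn last dx -0.0 dy 1.5 dz 1.5 rz -0.000
turn first dx -0.0 dy 1.5 dz 1.5 rz -0.000
```

View pics/cs_scene.png

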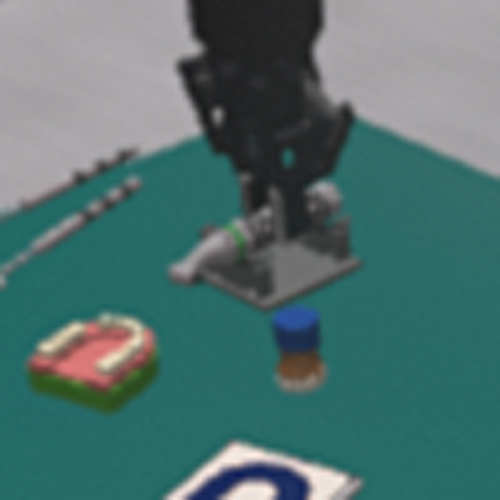

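Request:
play_rows(plan=[0,1,1,0,0,0,0,0,1,0,0,0,0,0,0,0,0,0])

```text
clock: 10.3
eef_pos: [0.4581, -0.3067, 0.0353]
tool_rot: [1.0, 0.015, 0.0, 0.0]
ft_force: [-0.9, 0.4, 3.3]
grip_width: 0.0181
```

Request:
play_rows(plan=[0,0,0,0,0,0,0,0,0,0,0,0,0,0,0,0,0,0,0,0,0,0,0,0], hand=45)

```text
clock: 10.8
eef_pos: [0.4579, -0.3064, 0.0347]
tool_rot: [1.0, 0.015, -0.0, -0.0]
ft_force: [0.4, -0.7, -0.2]
grip_width: 0.0383
```

Request:
play_rows(plan=[0,0,-10,0,0,0,0,0,-20,0,0,0,0,0,-25,0,0,0,0,0,-25,0,0,0,0,0,0,0,0,0], hand=85)

```text
clock: 11.42
eef_pos: [0.4597, -0.3076, 0.1177]
tool_rot: [1.0, 0.015, 0.002, 0.002]
ft_force: [-0.5, -0.3, 0.7]
grip_width: 0.0725
```

```bash
python3 go.py 599 -281 115 0.265; python3 - <<'E'
from fit import *
for n in ("top","scene"):
    c=bot.camera(n);f=c["frame"]
    cv2.imwrite(f"pics/ct_{n}.png",cv2.resize(f[120:280,330:490] if n=="top" else f[100:200,120:240],None,fx=3.5 if n=="top" else 5,fy=3.5 if n=="top" else 5,interpolation=cv2.INTER_CUBIC)[:600,:800])
E
```

```text
t11.43 pos [ 459.7 -307.6  117.7] psi 0.03 zaxis [ 0.0049 -0.0033 -1.    ] F [-0.5 -0.3  0.7] w 72.5
turn last dx 140.1 dy -22.4 dz 2.7 rz -0.235
turn first dx 141.4 dy 10.8 dz 2.7 rz -0.235
```

View pics/ct_scene.png

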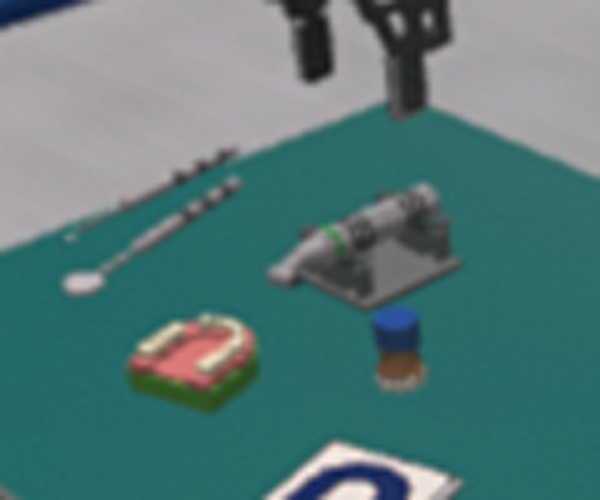

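View pics/ct_top.png

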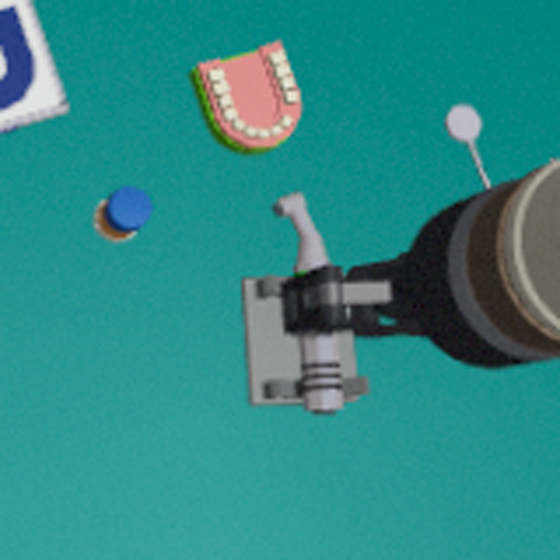

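```bash
python3 go.py 607 -278.4 40 0.265
```

```text
t11.53 pos [ 457.9 -306.4  115. ] psi 0.03 zaxis [ 4.e-04 -3.e-04 -1.e+00] F [-0.5 -0.2 -0.4] w 72.5
turn last dx 149.8 dy -23.6 dz 75.0 rz -0.235
turn first dx 151.2 dy 12.0 dz 75.0 rz -0.235
```

Request:
play_rows(plan=[0,0,0,0,0,-0.12,0,0,0,0,0,-0.115,30,2,0,0,0,0,30,2,0,0,0,0,30,2,0,0,0,0,30,3,0,0,0,0,31,3,10,0,0,0,0,0,25,0,0,0,0,0,25,0,0,0,0,0,15,0,0,0,0,0,0,0,0,0])

```text
clock: 12.9
eef_pos: [0.6052, -0.2779, 0.0374]
tool_rot: [0.991, 0.132, -0.002, -0.001]
ft_force: [-0.1, -0.2, 0.3]
grip_width: 0.0727
```

```bash
python3 go.py 607 -278.4 13 0.265; python3 - <<'E'
from fit import *
for n in ("top","scene"):
    c=bot.camera(n);f=c["frame"]
    cv2.imwrite(f"pics/uj_{n}.png",cv2.resize(f[80:230,310:470] if n=="top" else f[100:220,100:240],None,fx=4,fy=4,interpolation=cv2.INTER_CUBIC)[:600,:800])
E
```

```text
t12.90 pos [ 605.2 -277.9   37.4] psi 0.265 zaxis [-0.0042  0.0019 -1.    ] F [-0.1 -0.2  0.3] w 72.7
turn last dx 1.6 dy 1.0 dz 24.4 rz -0.000
turn first dx 1.6 dy 1.0 dz 24.4 rz -0.000
```

View pics/uj_scene.png

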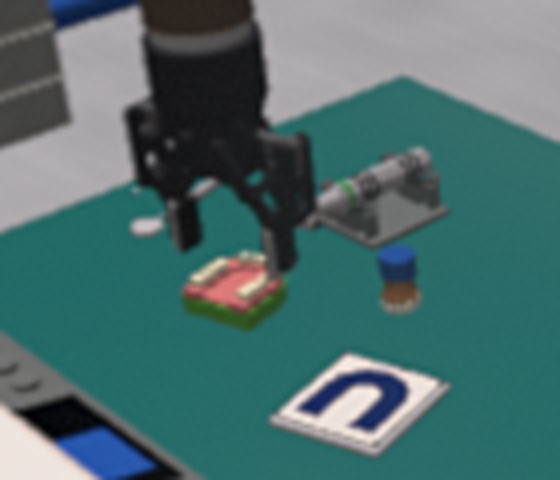

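View pics/uj_top.png

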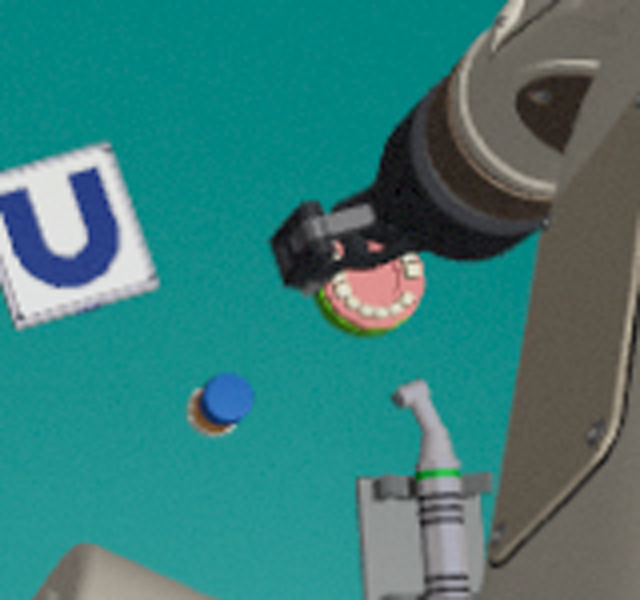

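Request:
play_rows(plan=[0,0,10,0,0,0,0,0,8,0,0,0,0,0,5,0,0,0,0,0,3,0,0,0,0,0,0,0,0,0])

```text
clock: 13.62
eef_pos: [0.6066, -0.2785, 0.0135]
tool_rot: [0.991, 0.132, -0.0, -0.0]
ft_force: [0.2, 0.2, 0.1]
grip_width: 0.0727
```

Request:
play_rows(plan=[0,0,0,0,0,0,0,0,0,0,0,0,0,0,0,0,0,0,0,0,0,0,0,0,0,0,0,0,0,0], hand=0)

```text
clock: 14.25
eef_pos: [0.6075, -0.2788, 0.0147]
tool_rot: [0.991, 0.132, 0.001, 0.0]
ft_force: [0.9, -0.1, 5.6]
grip_width: 0.0539
```

```bash
python3 go.py 645 282.6 120 0.165; python3 - <<'E'
from fit import *
for n in ("scene",):
    c=bot.camera(n);f=c["frame"]
    cv2.imwrite(f"pics/uk_{n}.png",cv2.resize(f[130:200,120:200],None,fx=7,fy=7,interpolation=cv2.INTER_CUBIC)[:600,:800])
E
```

```text
t14.25 pos [ 607.5 -278.8   14.7] psi 0.265 zaxis [ 1.6e-03 -7.0e-04 -1.0e+00] F [ 0.9 -0.1  5.6] w 53.9
turn last dx 183.1 dy -532.0 dz -105.3 rz 0.100
turn first dx 129.2 dy -547.6 dz -105.3 rz 0.100
```

View pics/uk_scene.png

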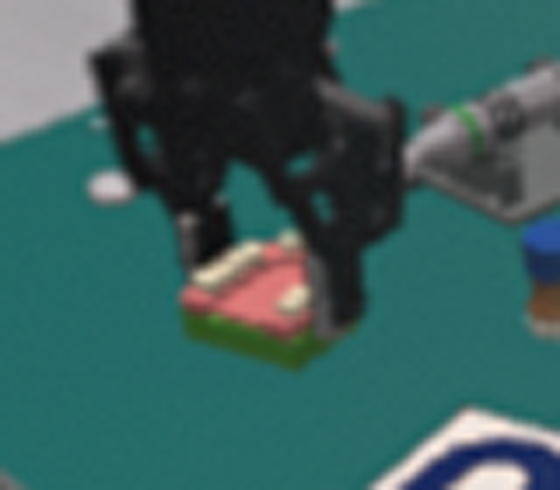

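Request:
play_rows(plan=[0,0,0,0,0,0,0,0,0,0,0,0,0,0,4,0,0,0,0,0,0,0,0,0], hand=80)

```text
clock: 14.8
eef_pos: [0.6062, -0.2782, 0.0088]
tool_rot: [0.991, 0.132, -0.001, -0.0]
ft_force: [-0.6, -0.7, 0.3]
grip_width: 0.0684
```

Request:
play_rows(plan=[0,0,0,0,0,0,0,0,0,0,0,0,0,0,0,0,0,0,0,0,0,0,0,0,0,0,0,0,0,0], hand=0)

```text
clock: 15.42
eef_pos: [0.6069, -0.2786, 0.0099]
tool_rot: [0.991, 0.132, 0.0, 0.0]
ft_force: [-0.0, -1.0, 0.6]
grip_width: 0.0544
```

```bash
python3 go.py 645 282.6 120 0.165; python3 - <<'E'
from fit import *
for n in ("scene",):
    c=bot.camera(n);f=c["frame"]
    cv2.imwrite(f"pics/ul_{n}.png",cv2.resize(f[130:200,120:200],None,fx=7,fy=7,interpolation=cv2.INTER_CUBIC)[:600,:800])
E
```

```text
t15.43 pos [ 606.9 -278.6    9.9] psi 0.265 zaxis [ 3.e-04 -1.e-04 -1.e+00] F [-0.  -1.   0.6] w 54.4
turn last dx 183.6 dy -531.6 dz -110.1 rz 0.100
turn first dx 129.7 dy -547.3 dz -110.1 rz 0.100
```

View pics/ul_scene.png

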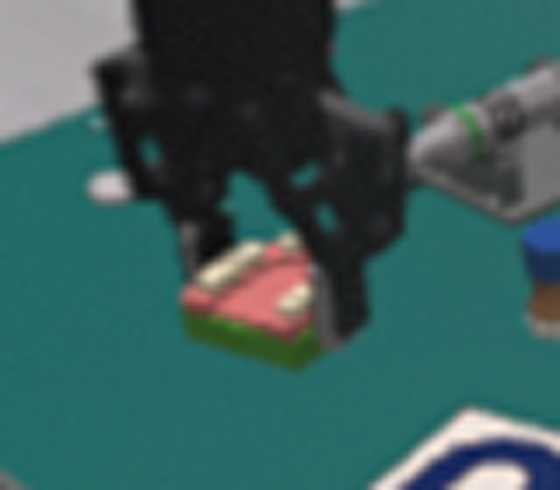

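Request:
play_rows(plan=[0,0,-8,0,0,0,0,0,-20,0,0,0,0,0,-25,0,0,0,0,0,-25,0,0,0,0,0,-22,0,0,0.1,9,-25,0,0,0,0,9,-39,0,0,0,0,9,-42,0,0,0,0,9,-42,0,0,0,0,9,-42,0,0,0,0,9,-42,0,0,0,0,9,-42,0,0,0,0,9,-42,0,0,0,0,9,-42,0,0,0,0,9,-42,0,0,0,0,10,-42,0,0,0,0,10,-42,0,0,0,0,10,-36,0,0,0,0,10,-27,0,0,0,0,0,0,0,0,0,0])

```text
clock: 17.98
eef_pos: [0.6528, 0.2161, 0.1137]
tool_rot: [0.989, 0.148, -0.004, -0.028]
ft_force: [0.5, -0.7, -0.9]
grip_width: 0.0544
```

Request:
play_rows(plan=[0,0,0,0,0,0])

```text
clock: 18.1
eef_pos: [0.6524, 0.2143, 0.1135]
tool_rot: [0.989, 0.147, -0.005, -0.027]
ft_force: [0.7, -0.6, -1.6]
grip_width: 0.0539
```

```bash
python3 go.py 645 282.6 18 0.165; python3 - <<'E'
from fit import *
for n in ("scene","top"):
    c=bot.camera(n);f=c["frame"]
    cv2.imwrite(f"pics/up_{n}.png",cv2.resize(f[180:320,240:400] if n=="scene" else f[80:220,80:240],None,fx=4,fy=4,interpolation=cv2.INTER_CUBIC)[:600,:800])
E
```

```text
t18.10 pos [652.4 214.3 113.5] psi 0.295 zaxis [-0.0177  0.0524 -0.9985] F [ 0.7 -0.6 -1.6] w 53.9
turn last dx 12.8 dy -67.5 dz 95.5 rz 0.130
turn first dx 3.9 dy -68.6 dz 95.5 rz 0.130
```

View pics/up_scene.png

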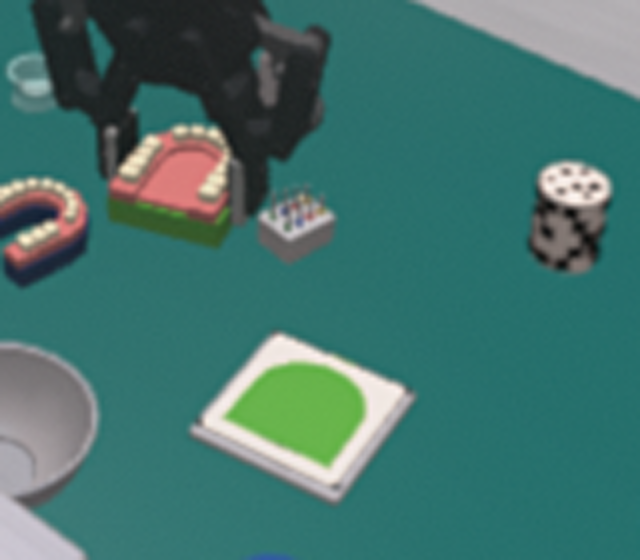

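View pics/up_top.png

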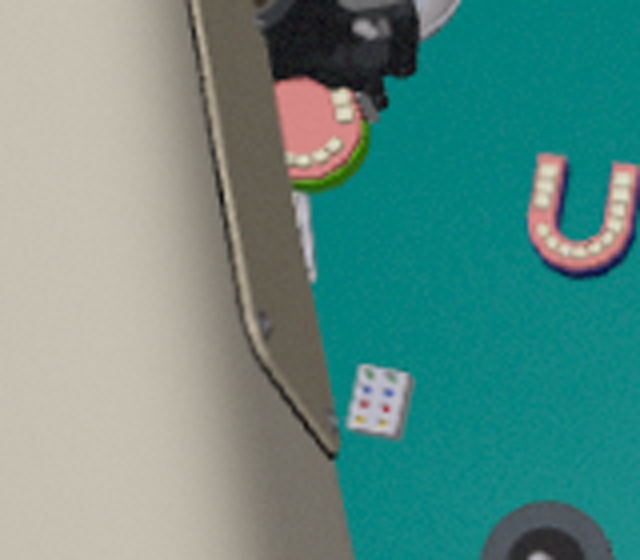

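```bash
python3 - <<'E'
from workcell import bot
o=bot.get_obs();print(o["joint_pos"].__class__,[round(float(x),3) for x in o["joint_pos"]],[round(float(x),3) for x in o["joint_vel"]])
E
```

```text
<class 'numpy.ndarray'> [0.293, 0.687, 0.368, 1.254, 0.056, 3.141] [-0.002, -0.001, 0.002, -0.002, 0.003, -0.001]
```

```bash
python3 go.py 620 -3 113 0.165
```

```text
t18.20 pos [652.5 213.9 113.6] psi 0.294 zaxis [-0.0175  0.0528 -0.9985] F [ 0.3  0.1 -0.7] w 54.5
turn last dx -94.0 dy 198.2 dz 0.6 rz 0.129
turn first dx -67.7 dy 208.6 dz 0.6 rz 0.129
```

Request:
play_rows(plan=[-16,33,0,0,0,0,-16,33,0,0,0,0,-16,33,0,0,0,0,-16,33,0,0,0,0,0,0,0,0,0,0])

```text
clock: 18.82
eef_pos: [0.6291, 0.0666, 0.1064]
tool_rot: [0.989, 0.144, -0.005, -0.027]
ft_force: [-0.9, 0.1, -0.6]
grip_width: 0.0542
```

```bash
python3 - <<'E'
from go import *
state(); o=bot.get_obs(); r=R.from_quat(o["tool_rot"]); psi=.165
T=R.from_matrix(np.array([[np.cos(psi),np.sin(psi),0],[np.sin(psi),-np.cos(psi),0],[0,0,-1]]))
print("rotvec to goal",(r.inv()*T).as_rotvec().round(3), o["joint_pos"].round(3))
E
python3 go.py 620 -3 113 0.165
```

```text
t18.82 pos [629.1  66.6 106.4] psi 0.29 zaxis [-0.0176  0.0526 -0.9985] F [-0.9  0.1 -0.6] w 54.2
rotvec to goal [-0.055  0.005  0.125] [0.081 0.594 0.181 1.171 0.054 2.932]
t18.82 pos [629.1  66.6 106.4] psi 0.29 zaxis [-0.0176  0.0526 -0.9985] F [-0.9  0.1 -0.6] w 54.2
turn last dx -28.7 dy 64.1 dz -6.6 rz 0.125
turn first dx -20.4 dy 67.1 dz -6.6 rz 0.125
```

Request:
play_rows(plan=[0,0,0,-0.055,0.005,0.125,-7,22,0,0,0,0,-7,22,0,0,0,0,-6,23,0,0,0,0,0,0,0,0,0,0,0,0,0,0,0,0])

```text
clock: 19.58
eef_pos: [0.6216, 0.0002, 0.1064]
tool_rot: [0.996, 0.085, 0.0, -0.001]
ft_force: [0.4, -0.2, -0.5]
grip_width: 0.0542
```

```bash
python3 go.py 620 -3 11 0.165; python3 - <<'E'
from fit import *
for n in ("scene","top"):
    c=bot.camera(n);f=c["frame"]
    cv2.imwrite(f"pics/pd_{n}.png",cv2.resize(f[110:270,150:310] if n=="scene" else f[80:220,180:380],None,fx=3.7,fy=3.7,interpolation=cv2.INTER_CUBIC)[:600,:800])
E
```

```text
t19.57 pos [6.216e+02 2.000e-01 1.064e+02] psi 0.169 zaxis [ 7.0e-04  1.5e-03 -1.0e+00] F [ 0.4 -0.2 -0.5] w 54.2
turn last dx -2.1 dy 2.9 dz 95.4 rz 0.004
turn first dx -2.1 dy 2.9 dz 95.4 rz 0.004
```

View pics/pd_scene.png

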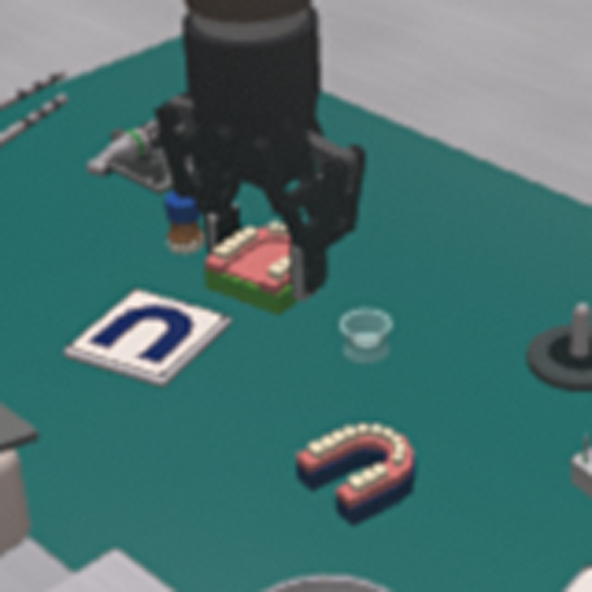

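Request:
play_rows(plan=[-2,3,20,0,0,0,0,0,25,0,0,0,0,0,22,0,0,0,0,0,14,0,0,0,0,0,8,0,0,0,0,0,4,0,0,0,0,0,2,0,0,0,0,0,1,0,0,0,0,0,0,0,0,0])

```text
clock: 20.8
eef_pos: [0.6204, -0.0024, 0.0107]
tool_rot: [0.996, 0.085, 0.001, -0.0]
ft_force: [0.3, -0.9, -1.4]
grip_width: 0.0541
```

Request:
play_rows(plan=[0,0,1,0,0,0,0,0,0,0,0,0])

```text
clock: 21.05
eef_pos: [0.6205, -0.0024, 0.0099]
tool_rot: [0.996, 0.085, 0.001, -0.0]
ft_force: [0.0, -0.8, 1.3]
grip_width: 0.0543
```

Request:
play_rows(plan=[0,0,0,0,0,0,0,0,0,0,0,0,0,0,0,0,0,0], hand=82)

```text
clock: 21.42
eef_pos: [0.6201, -0.0024, 0.0092]
tool_rot: [0.996, 0.085, 0.0, -0.0]
ft_force: [-0.5, -0.2, -0.4]
grip_width: 0.0698
```

Request:
play_rows(plan=[0,0,-15,0,0,0,0,0,-25,0,0,0,0,0,-10,0,0,-0.18,0,0,0,0,0,-0.18,0,0,0,0,0,-0.18,0,0,0,0,0,-0.18,0,0,0,0,0,-0.18,0,0,0,0,0,-0.18,0,0,0,0,0,-0.18,0,0,0,0,0,-0.18,0,0,0,0,0,-0.18,0,0,0,0,0,-0.18,0,0,0,0,0,-0.18,0,0,0,0,0,-0.18,0,0,0,0,0,-0.18,0,0,0,0,0,-0.18,0,0,0,0,0,-0.18,0,0,0,0,0,-0.18,0,0,0,0,0,-0.18])

```text
clock: 23.8
eef_pos: [0.6206, -0.0024, 0.0606]
tool_rot: [-0.047, 0.999, 0.0, 0.001]
ft_force: [0.1, 0.3, 0.5]
grip_width: 0.07
```

Request:
play_rows(plan=[0,0,0,0,0,-0.082,0,0,0,0,0,0,0,0,0,0,0,0])

```text
clock: 24.18
eef_pos: [0.6204, -0.0024, 0.0599]
tool_rot: [-0.085, 0.996, 0.0, 0.001]
ft_force: [-0.5, 0.1, -0.3]
grip_width: 0.0702
```

```bash
python3 - <<'E'
from go import *
state(); o=bot.get_obs(); print(o["joint_pos"].round(3))
E
python3 go.py 620 -2.5 10 -2.977
python3 - <<'E'
from fit import *
for n in ("scene","top"):
    c=bot.camera(n);f=c["frame"]
    cv2.imwrite(f"pics/pe_{n}.png",cv2.resize(f[110:270,150:310] if n=="scene" else f[80:220,180:380],None,fx=3.7,fy=3.7,interpolation=cv2.INTER_CUBIC)[:600,:800])
    if n=="scene":
      for d in bot.outline_of("upper_jaw_center",n)[:2]: print(d["p"],d["point"],np.round(fit(c,d["mask"],D,(0,.022),.613,-.004,.165),3))
E
```

```text
t24.18 pos [620.4  -2.4  59.9] psi -2.972 zaxis [ 0.0014  0.001  -1.    ] F [-0.5  0.1 -0.3] w 70.2
[-4.000e-03  6.020e-01  6.500e-02  1.032e+00  1.000e-03 -1.740e-01]
t24.18 pos [620.4  -2.4  59.9] psi -2.972 zaxis [ 0.0014  0.001  -1.    ] F [-0.5  0.1 -0.3] w 70.2
turn last dx 0.4 dy -0.0 dz 49.9 rz 0.005
turn first dx 0.4 dy -0.0 dz 49.9 rz 0.005
0.63 [215.1, 222.5] [ 6.15493e+02 -7.75000e-01  2.10000e-01  9.06000e-01]
```

View pics/pe_scene.png

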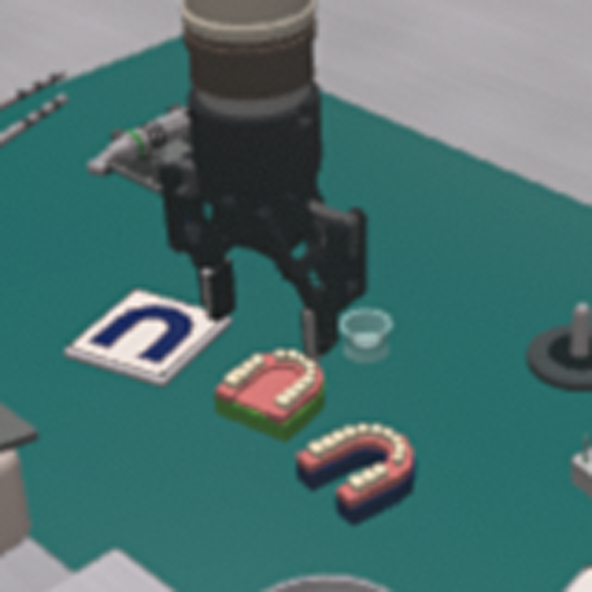

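View pics/pe_top.png

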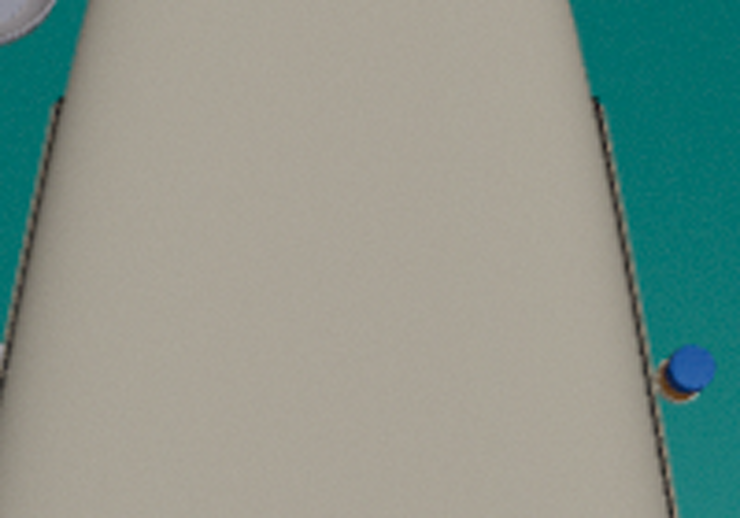

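Request:
play_rows(plan=[0,0,15,0,0,0.005,0,0,15,0,0,0,0,0,10,0,0,0,0,0,6,0,0,0,0,0,3.5,0,0,0,0,0,0,0,0,0])

```text
clock: 25.08
eef_pos: [0.6202, -0.0024, 0.0097]
tool_rot: [-0.083, 0.997, 0.0, 0.0]
ft_force: [0.7, 0.3, -0.5]
grip_width: 0.0698
```

Request:
play_rows(plan=[0,0,0,0,0,0,0,0,0,0,0,0,0,0,0,0,0,0,0,0,0,0,0,0,0,0,0,0,0,0], hand=0)

```text
clock: 25.7
eef_pos: [0.6209, -0.0024, 0.0107]
tool_rot: [-0.083, 0.997, 0.0, 0.001]
ft_force: [-0.7, -0.4, 4.8]
grip_width: 0.0545
```

```bash
python3 go.py 645 282.6 110 -2.977
```

```text
t25.70 pos [620.9  -2.4  10.7] psi -2.976 zaxis [ 0.0023  0.001  -1.    ] F [-0.7 -0.4  4.8] w 54.5
turn last dx -70.8 dy 277.1 dz -99.3 rz 0.001
turn first dx -70.5 dy 277.2 dz -99.3 rz 0.001
```

Request:
play_rows(plan=[0,0,-8,0,0,0,0,0,-20,0,0,0,0,0,-25,0,0,0,0,0,-25,0,0,0,0,0,-21,0,0,0,-6,20,0,0,0,0,-9,34,0,0,0,0,-9,38,0,0,0,0,-9,38,0,0,0,0,-9,38,0,0,0,0,-9,38,0,0,0,0,-9,38,0,0,0,0,-7,23,0,0,0,0,-4,10,0,0,0,0,0,0,0,0,0,0,0,0,0,0,0,0])

```text
clock: 27.7
eef_pos: [0.6442, 0.2814, 0.1086]
tool_rot: [-0.082, 0.997, 0.0, -0.0]
ft_force: [-0.0, 0.1, -1.3]
grip_width: 0.0543
```

```bash
python3 go.py 645 282.6 18.5 -2.977; python3 - <<'E'
from fit import *
for n in ("scene","top"):
    c=bot.camera(n);f=c["frame"]
    cv2.imwrite(f"pics/pf_{n}.png",cv2.resize(f[200:340,240:400] if n=="scene" else f[60:200,60:220],None,fx=4,fy=4,interpolation=cv2.INTER_CUBIC)[:600,:800])
E
```

```text
t27.70 pos [644.2 281.4 108.6] psi -2.977 zaxis [-4.e-04  2.e-04 -1.e+00] F [-0.   0.1 -1.3] w 54.3
turn last dx -1.0 dy 1.0 dz 90.1 rz 0.000
turn first dx -1.0 dy 1.0 dz 90.1 rz 0.000
```

View pics/pf_scene.png

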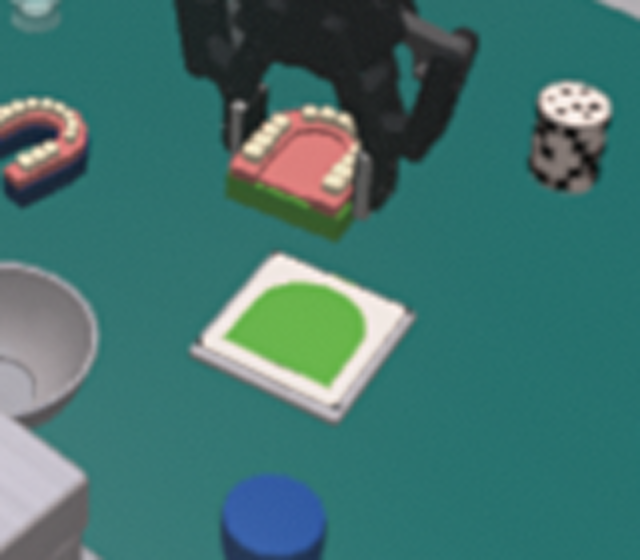

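Request:
play_rows(plan=[-1,1,18,0,0,0,0,0,22,0,0,0,0,0,18,0,0,0,0,0,12,0,0,0,0,0,8,0,0,0,0,0,5,0,0,0,0,0,3,0,0,0,0,0,1.5,0,0,0,0,0,0,0,0,0,0,0,0,0,0,0])

```text
clock: 29.05
eef_pos: [0.6456, 0.2838, 0.022]
tool_rot: [-0.083, 0.997, 0.001, 0.001]
ft_force: [-0.5, -0.0, -0.2]
grip_width: 0.0541
```

```bash
python3 go.py 645 282.6 18.5 -2.977; python3 - <<'E'
from fit import *
for n in ("scene",):
    c=bot.camera(n);f=c["frame"]
    cv2.imwrite(f"pics/pg_{n}.png",cv2.resize(f[240:320,270:370],None,fx=6,fy=6,interpolation=cv2.INTER_CUBIC)[:600,:800])
E
```

```text
t29.05 pos [645.6 283.8  22. ] psi -2.976 zaxis [ 0.0012  0.0013 -1.    ] F [-0.5 -0.  -0.2] w 54.1
turn last dx 0.7 dy -1.1 dz 3.5 rz 0.001
turn first dx 0.7 dy -1.1 dz 3.5 rz 0.001
```

View pics/pg_scene.png

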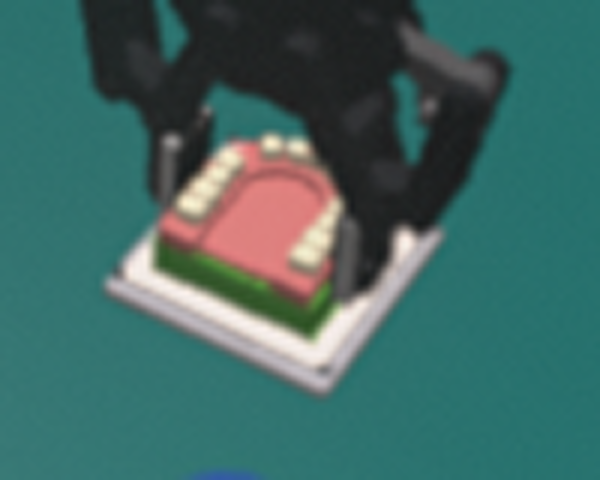

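Request:
play_rows(plan=[0.5,-1,1,0,0,0,0,0,1,0,0,0,0,0,0.5,0,0,0,0,0,0,0,0,0])

```text
clock: 29.6
eef_pos: [0.645, 0.2826, 0.019]
tool_rot: [-0.083, 0.997, 0.0, 0.0]
ft_force: [-0.5, 0.6, -0.8]
grip_width: 0.0547
```

Request:
play_rows(plan=[0,0,0.7,0,0,0,0,0,0,0,0,0])

```text
clock: 29.85
eef_pos: [0.6451, 0.2827, 0.0188]
tool_rot: [-0.083, 0.997, 0.0, 0.0]
ft_force: [-0.9, -0.7, 1.7]
grip_width: 0.0543
```

Contact at 1.7 N. I'll release and lift.

Request:
play_rows(plan=[0,0,0.4,0,0,0,0,0,0,0,0,0])

```text
clock: 30.1
eef_pos: [0.6451, 0.2826, 0.0188]
tool_rot: [-0.083, 0.997, 0.001, 0.001]
ft_force: [-2.0, -1.1, 4.5]
grip_width: 0.054
```

Request:
play_rows(plan=[0,0,0,0,0,0,0,0,0,0,0,0,0,0,0,0,0,0,0,0,0,0,0,0], hand=82)

```text
clock: 30.6
eef_pos: [0.645, 0.2826, 0.0177]
tool_rot: [-0.083, 0.997, 0.0, 0.0]
ft_force: [-1.0, 0.2, 0.4]
grip_width: 0.0701
```

Request:
play_rows(plan=[0,0,-12,0,0,0,0,0,-22,0,0,0,0,0,-25,0,0,0,0,0,-25,0,0,0,0,0,0,0,0,0])

```text
clock: 31.22
eef_pos: [0.647, 0.2834, 0.1059]
tool_rot: [-0.083, 0.997, 0.002, 0.004]
ft_force: [0.5, 0.5, -0.7]
grip_width: 0.07
```

```bash
python3 go.py 441 308.5 110 -2.977; python3 - <<'E'
from fit import *
for n in ("scene","top"):
    c=bot.camera(n);f=c["frame"]
    cv2.imwrite(f"pics/ph_{n}.png",cv2.resize(f[190:330,240:420] if n=="scene" else f[60:250,60:240],None,fx=4,fy=4,interpolation=cv2.INTER_CUBIC)[:600,:800])
    for q in("upper_jaw_center","tracker_center"):
      for d in bot.outline_of(q,n)[:1]: print(n,q,d["p"],d["point"],np.round(fit(c,d["mask"],MODELS[q][0],(.008,.030) if q[0]=="u" else (0,.048),*((.637,.281,.165) if q[0]=="u" else(.441,.309,0)),yaw=q[0]=="u"),3))
E
```

```text
t31.23 pos [647.  283.4 105.9] psi -2.976 zaxis [ 0.0071  0.0038 -1.    ] F [ 0.5  0.5 -0.7] w 70.0
turn last dx 199.1 dy 58.7 dz -4.1 rz 0.001
turn first dx 199.2 dy 58.5 dz -4.1 rz 0.001
scene upper_jaw_center 0.82 [281.0, 318.5] [6.40237e+02 2.84493e+02 1.81000e-01 9.28000e-01]
scene tracker_center 0.67 [233.7, 384.5] [4.40763e+02 3.10505e+02 5.30000e-02 9.08000e-01]
top upper_jaw_center 0.91 [131.9, 136.7] [6.38782e+02 2.80549e+02 1.19000e-01 9.22000e-01]
top tracker_center 0.88 [225.7, 115.3] [4.42233e+02 3.07440e+02 8.50000e-02 9.28000e-01]
```

View pics/ph_scene.png

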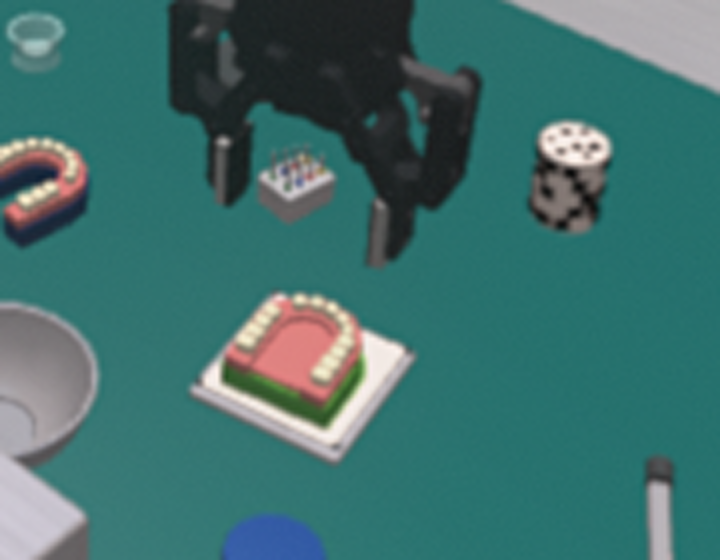

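View pics/ph_top.png

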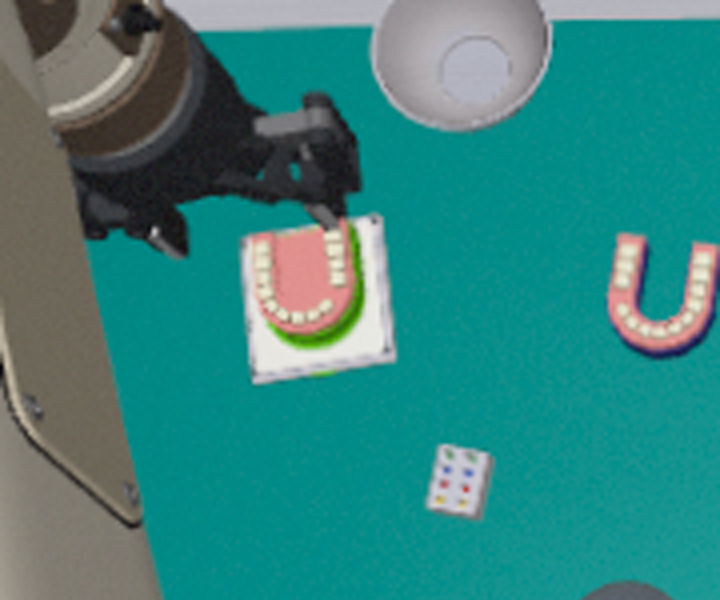

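Request:
play_rows(plan=[20,6,0,0,0,0,36,10,0,0,0,0,36,11,0,0,0,0,36,11,0,0,0,0,36,11,0,0,0,0,26,8,0,0,0,0,8,1.5,0,0,0,0,0,0,0,0,0,0,0,0,0,0,0,0], hand=70)

```text
clock: 32.65
eef_pos: [0.4412, 0.3076, 0.1018]
tool_rot: [-0.082, 0.997, 0.001, 0.001]
ft_force: [0.6, 0.4, 0.3]
grip_width: 0.0598
```

```bash
python3 go.py 441.5 308.5 26 -2.977
```

```text
t32.65 pos [441.2 307.6 101.8] psi -2.977 zaxis [ 0.0014  0.0012 -1.    ] F [0.6 0.4 0.3] w 59.8
turn last dx -0.4 dy 0.8 dz 75.8 rz 0.000
turn first dx -0.4 dy 0.8 dz 75.8 rz 0.000
```

Request:
play_rows(plan=[0,0.8,15,0,0,0,0,0,20,0,0,0,0,0,18,0,0,0,0,0,14,0,0,0,0,0,8,0,0,0,0,0,0,0,0,0])

```text
clock: 33.4
eef_pos: [0.4397, 0.3081, 0.0261]
tool_rot: [-0.083, 0.997, 0.0, -0.0]
ft_force: [0.4, 0.4, 0.1]
grip_width: 0.0598
```

Request:
play_rows(plan=[0,0,0,0,0,0,0,0,0,0,0,0,0,0,0,0,0,0,0,0,0,0,0,0,0,0,0,0,0,0,0,0,0,0,0,0], hand=0)

```text
clock: 34.15
eef_pos: [0.4407, 0.309, 0.0279]
tool_rot: [-0.083, 0.997, 0.001, 0.001]
ft_force: [-0.5, 0.4, 5.8]
grip_width: 0.035
```

```bash
python3 go.py 446.5 106 120 -2.977; python3 - <<'E'
from fit import *
for n in ("scene",):
    c=bot.camera(n);f=c["frame"]
    cv2.imwrite(f"pics/ta_{n}.png",cv2.resize(f[180:280,330:450],None,fx=5,fy=5,interpolation=cv2.INTER_CUBIC)[:600,:800])
E
```

```text
t34.15 pos [440.7 309.   27.9] psi -2.976 zaxis [ 0.0024  0.0022 -1.    ] F [-0.5  0.4  5.8] w 35.0
turn last dx 27.7 dy -201.2 dz -92.1 rz 0.001
turn first dx 27.5 dy -201.2 dz -92.1 rz 0.001
```

View pics/ta_scene.png

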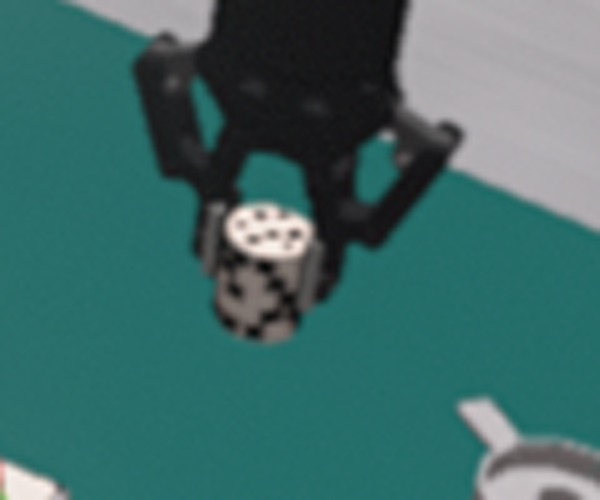

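Request:
play_rows(plan=[0,0,-8,0,0,0,0,0,-20,0,0,0,0,0,-25,0,0,0,0,0,-25,0,0,0,0,0,-14,0,0,0,3,-20,0,0,0,0,4,-30,0,0,0,0,5,-35,0,0,0,0,5,-35,0,0,0,0,5,-35,0,0,0,0,4,-30,0,0,0,0,2,-16,0,0,0,0,0,0,0,0,0,0,0,0,0,0,0,0])

```text
clock: 35.95
eef_pos: [0.4454, 0.106, 0.1185]
tool_rot: [-0.083, 0.997, 0.001, 0.0]
ft_force: [0.1, 0.3, -0.0]
grip_width: 0.0352
```

```bash
python3 go.py 446 106.3 36 -2.977; python3 - <<'E'
from fit import *
for n in ("scene","top"):
    c=bot.camera(n);f=c["frame"]
    cv2.imwrite(f"pics/tb_{n}.png",cv2.resize(f[130:230,240:360] if n=="scene" else f[160:280,150:290],None,fx=5,fy=5,interpolation=cv2.INTER_CUBIC)[:600,:800])
E
```

```text
t35.95 pos [445.4 106.  118.5] psi -2.976 zaxis [ 3.0e-04  1.4e-03 -1.0e+00] F [ 0.1  0.3 -0. ] w 35.2
turn last dx -0.7 dy 0.2 dz 82.5 rz 0.001
turn first dx -0.7 dy 0.2 dz 82.5 rz 0.001
```

View pics/tb_scene.png

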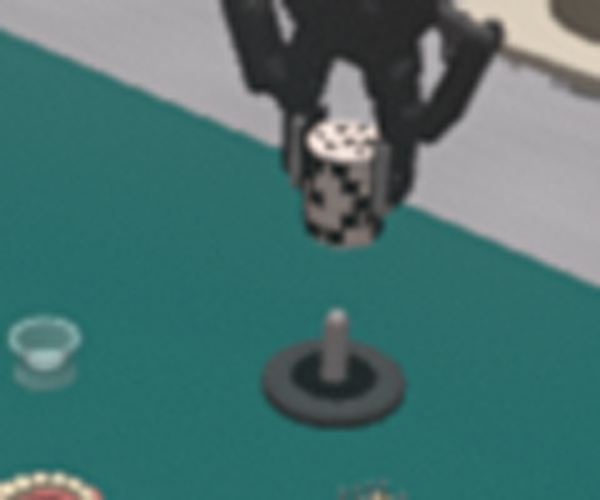

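View pics/tb_top.png

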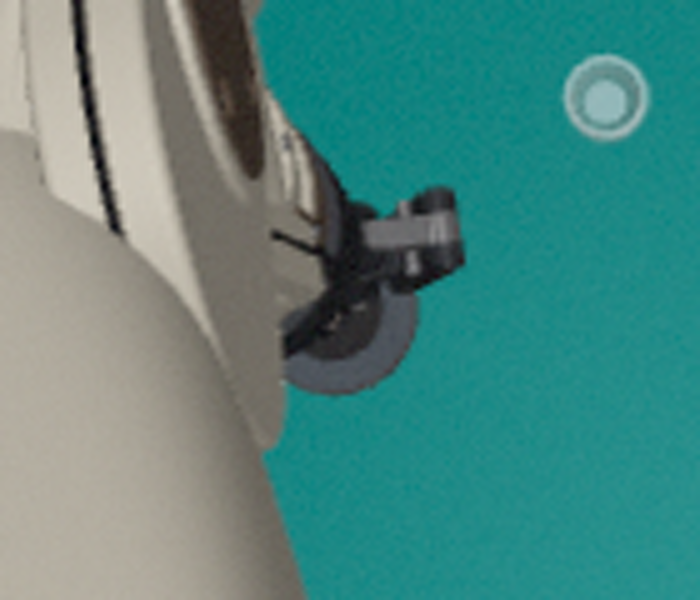

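Request:
play_rows(plan=[-0.5,0,15,0,0,0,0,0,18,0,0,0,0,0,8,0,0,0,0,0,5,0,0,0,0,0,5,0,0,0,0,0,5,0,0,0,0,0,0,0,0,0])

```text
clock: 36.92
eef_pos: [0.4457, 0.1056, 0.0625]
tool_rot: [-0.083, 0.997, 0.0, 0.0]
ft_force: [-1.8, -0.3, -0.4]
grip_width: 0.0351
```

```bash
python3 go.py 446 106.3 36 -2.977; python3 - <<'E'
from fit import *
for n in ("scene",):
    c=bot.camera(n);f=c["frame"]
    cv2.imwrite(f"pics/tc_{n}.png",cv2.resize(f[130:230,240:360],None,fx=5,fy=5,interpolation=cv2.INTER_CUBIC)[:600,:800])
E
```

```text
t36.92 pos [445.7 105.6  62.5] psi -2.976 zaxis [ 1.e-04  9.e-04 -1.e+00] F [-1.8 -0.3 -0.4] w 35.1
turn last dx -0.4 dy 0.7 dz 26.5 rz 0.001
turn first dx -0.4 dy 0.7 dz 26.5 rz 0.001
```

View pics/tc_scene.png

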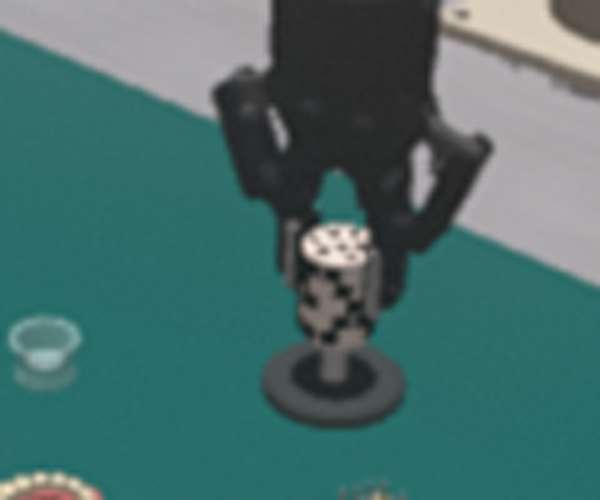

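Request:
play_rows(plan=[0,0,8,0,0,0,0,0,8,0,0,0,0,0,5,0,0,0,0,0,2.5,0,0,0,0,0,1,0,0,0,0,0,0,0,0,0])

```text
clock: 37.72
eef_pos: [0.446, 0.1057, 0.0383]
tool_rot: [-0.083, 0.997, 0.0, 0.0]
ft_force: [-0.7, 1.0, -0.3]
grip_width: 0.035
```

Request:
play_rows(plan=[0,0,1,0,0,0,0,0,1,0,0,0,0,0,0,0,0,0])

```text
clock: 38.1
eef_pos: [0.4459, 0.1056, 0.0362]
tool_rot: [-0.083, 0.997, 0.0, 0.0]
ft_force: [-0.7, -0.6, -0.2]
grip_width: 0.0352
```

Request:
play_rows(plan=[0,0,0.8,0,0,0,0,0,0.7,0,0,0,0,0,0,0,0,0])

```text
clock: 38.48
eef_pos: [0.4461, 0.1057, 0.0358]
tool_rot: [-0.083, 0.997, 0.001, 0.001]
ft_force: [-2.8, -0.5, 9.3]
grip_width: 0.035
```

Seated at 9 N. Now release.

Request:
play_rows(plan=[0,0,-0.7,0,0,0,0,0,0,0,0,0])

```text
clock: 38.72
eef_pos: [0.446, 0.1057, 0.0359]
tool_rot: [-0.083, 0.997, 0.001, 0.001]
ft_force: [-2.7, 0.0, 6.4]
grip_width: 0.0352
```

Request:
play_rows(plan=[0,0,0,0,0,0,0,0,0,0,0,0,0,0,0,0,0,0,0,0,0,0,0,0], hand=65)

```text
clock: 39.22
eef_pos: [0.4459, 0.1057, 0.0352]
tool_rot: [-0.083, 0.997, 0.0, 0.0]
ft_force: [1.2, -0.4, -0.2]
grip_width: 0.0558
```

Request:
play_rows(plan=[0,0,-10,0,0,0,0,0,-20,0,0,0,0,0,-25,0,0,0,0,0,-25,0,0,0,0,0,0,0,0,0], hand=85)

```text
clock: 39.85
eef_pos: [0.4478, 0.106, 0.1178]
tool_rot: [-0.083, 0.997, 0.001, 0.003]
ft_force: [0.8, -0.7, 0.4]
grip_width: 0.0727
```

```bash
python3 - <<'E'
from fit import *
for n in ("scene","top"):
    c=bot.camera(n);f=c["frame"]
    cv2.imwrite(f"pics/td_{n}.png",cv2.resize(f[130:270,200:360] if n=="scene" else f[100:280,150:290],None,fx=4,fy=4,interpolation=cv2.INTER_CUBIC)[:600,:800])
    for d in bot.outline_of("lower_jaw_center",n)[:1]: print(n,d["p"],d["point"],np.round(fit(c,d["mask"],U,(0,.02),.631,.09,-.09),3))
E
python3 go.py 638 89 110 3.05
```

```text
scene 0.65 [237.0, 245.8] [ 6.32689e+02  9.19540e+01 -1.06000e-01  8.75000e-01]
top 0.8 [131.3, 218.2] [ 6.32201e+02  9.11270e+01 -1.13000e-01  8.94000e-01]
t40.05 pos [445.1 105.4 114.6] psi -2.976 zaxis [-1.e-03  5.e-04 -1.e+00] F [-0.9 -0.1  0.6] w 72.6
turn last dx -187.5 dy -48.0 dz 4.6 rz -6.026
turn first dx -193.5 dy 1.3 dz 4.6 rz -6.026
```

View pics/td_scene.png

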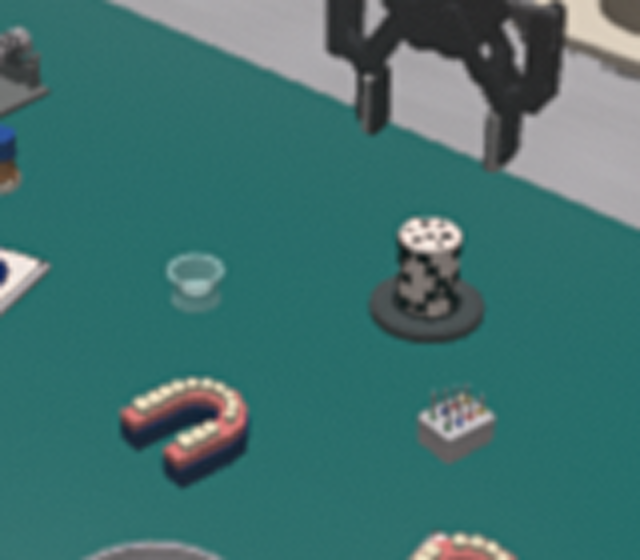

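View pics/td_top.png

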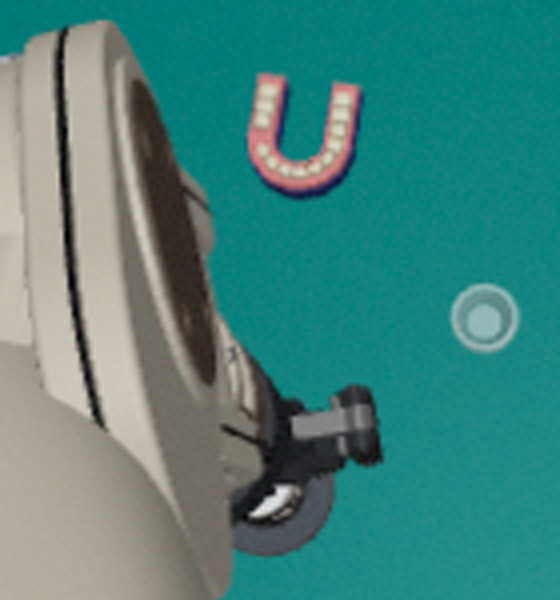

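```bash
python3 go.py 640 90.6 110 -3.251
```

```text
t40.05 pos [445.1 105.4 114.6] psi -2.976 zaxis [-1.e-03  5.e-04 -1.e+00] F [-0.9 -0.1  0.6] w 72.6
turn last dx -189.7 dy -46.7 dz 4.6 rz 0.275
turn first dx -195.3 dy 6.6 dz 4.6 rz 0.275
```

Request:
play_rows(plan=[0,0,0,0,0,0.14,0,0,0,0,0,0.135,-25,1,0,0,0,0,-35,1,0,0,0,0,-38,1,0,0,0,0,-38,1,0,0,0,0,-35,1,5,0,0,0,-24,1.6,15,0,0,0,0,0,25,0,0,0,0,0,20,0,0,0,0,0,10,0,0,0,0,0,0,0,0,0,0,0,0,0,0,0])

```text
clock: 41.68
eef_pos: [0.641, 0.091, 0.0412]
tool_rot: [0.055, 0.999, 0.001, 0.001]
ft_force: [-0.4, 0.1, -0.1]
grip_width: 0.0725
```

```bash
python3 go.py 640 90.6 10 -3.251; python3 - <<'E'
from fit import *
for n in ("scene","top"):
    c=bot.camera(n);f=c["frame"]
    cv2.imwrite(f"pics/lj_{n}.png",cv2.resize(f[170:270,180:300] if n=="scene" else f[70:200,150:290],None,fx=5 if n=="scene" else 4,fy=5 if n=="scene" else 4,interpolation=cv2.INTER_CUBIC)[:600,:800])
E
```

```text
t41.67 pos [641.   91.   41.2] psi 3.032 zaxis [ 0.0019  0.0011 -1.    ] F [-0.4  0.1 -0.1] w 72.5
turn last dx 1.0 dy -0.5 dz 31.2 rz 6.283
turn first dx 1.0 dy -0.5 dz 31.2 rz 6.283
```

View pics/lj_scene.png

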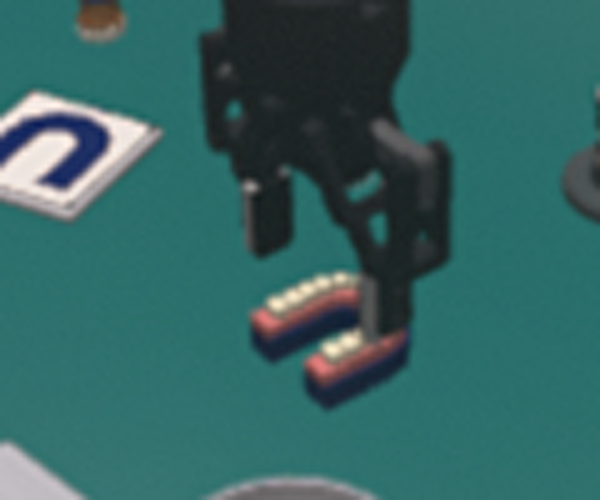

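Request:
play_rows(plan=[0.5,-0.5,8,0,0,0,0,0,6,0,0,0,0,0,6,0,0,0,0,0,0,0,0,0])

```text
clock: 42.28
eef_pos: [0.6392, 0.0903, 0.0195]
tool_rot: [0.055, 0.999, 0.0, -0.001]
ft_force: [-0.3, 0.6, 1.0]
grip_width: 0.0725
```

```bash
python3 go.py 640 90.6 10 -3.251; python3 - <<'E'
from fit import *
for n in ("scene",):
    c=bot.camera(n);f=c["frame"]
    cv2.imwrite(f"pics/lk_{n}.png",cv2.resize(f[190:260,210:290],None,fx=7,fy=7,interpolation=cv2.INTER_CUBIC)[:600,:800])
E
```

```text
t42.27 pos [639.2  90.3  19.5] psi 3.032 zaxis [-1.2e-03  7.0e-04 -1.0e+00] F [-0.3  0.6  1. ] w 72.5
turn last dx -0.7 dy 0.3 dz 9.5 rz 6.283
turn first dx -0.7 dy 0.3 dz 9.5 rz 6.283
```

View pics/lk_scene.png

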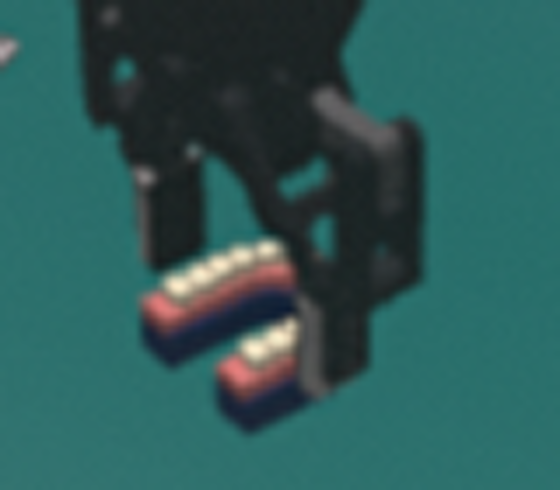

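Both fingers are outside the legs. I'll go down the rest and grip.

Request:
play_rows(plan=[0,0,4,0,0,0,0,0,4,0,0,0,0,0,2,0,0,0,0,0,0,0,0,0])

```text
clock: 42.82
eef_pos: [0.6398, 0.0905, 0.0102]
tool_rot: [0.055, 0.999, 0.0, 0.0]
ft_force: [0.1, -0.0, 0.7]
grip_width: 0.0724
```

Request:
play_rows(plan=[0,0,0,0,0,0,0,0,0,0,0,0,0,0,0,0,0,0,0,0,0,0,0,0,0,0,0,0,0,0], hand=0)

```text
clock: 43.45
eef_pos: [0.6406, 0.0904, 0.0113]
tool_rot: [0.055, 0.999, 0.0, 0.001]
ft_force: [-0.0, -0.4, 5.1]
grip_width: 0.0545
```

```bash
python3 go.py 634 -119 110 -2.845; python3 - <<'E'
from fit import *
for n in ("scene",):
    c=bot.camera(n);f=c["frame"]
    cv2.imwrite(f"pics/ll_{n}.png",cv2.resize(f[190:260,210:290],None,fx=7,fy=7,interpolation=cv2.INTER_CUBIC)[:600,:800])
E
```

```text
t43.45 pos [640.6  90.4  11.3] psi 3.032 zaxis [ 2.1e-03  8.0e-04 -1.0e+00] F [-0.  -0.4  5.1] w 54.5
turn last dx -16.3 dy -208.9 dz -98.7 rz 5.877
turn first dx 67.5 dy -198.4 dz -98.7 rz 5.877
```

View pics/ll_scene.png

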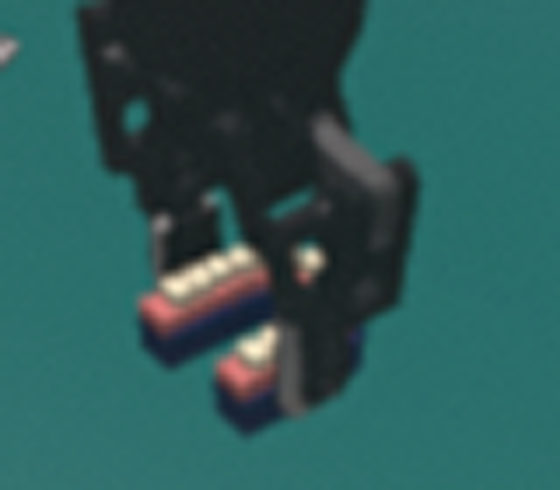

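Request:
play_rows(plan=[0,0,-8,0,0,0,0,0,-20,0,0,0,0,0,-25,0,0,0,0,0,-25,0,0,-0.1,0,0,-20,0,0,-0.1,0,0,0,0,0,-0.1,0,0,0,0,0,-0.11,7,-20,0,0,0,0,10,-30,0,0,0,0,12,-34,0,0,0,0,12,-34,0,0,0,0,12,-34,0,0,0,0,10,-30,0,0,0,0,6,-16,0,0,0,0,0,0,0,0,0,0,0,0,0,0,0,0])

```text
clock: 45.5
eef_pos: [0.6325, -0.1183, 0.1081]
tool_rot: [-0.15, 0.989, 0.001, 0.0]
ft_force: [0.1, 1.0, -1.9]
grip_width: 0.0544
```

```bash
python3 go.py 633.3 -119.1 18.5 -2.841; python3 - <<'E'
from fit import *
for n in ("scene","top"):
    c=bot.camera(n);f=c["frame"]
    cv2.imwrite(f"pics/lm_{n}.png",cv2.resize(f[120:240,130:270] if n=="scene" else f[70:200,260:400],None,fx=4.5,fy=4.5,interpolation=cv2.INTER_CUBIC)[:600,:800])
E
```

```text
t45.50 pos [ 632.5 -118.3  108.1] psi -2.84 zaxis [ 2.0e-04  1.7e-03 -1.0e+00] F [ 0.1  1.  -1.9] w 54.4
turn last dx -0.5 dy -1.0 dz 89.6 rz 0.001
turn first dx -0.5 dy -1.0 dz 89.6 rz 0.001
```

View pics/lm_scene.png

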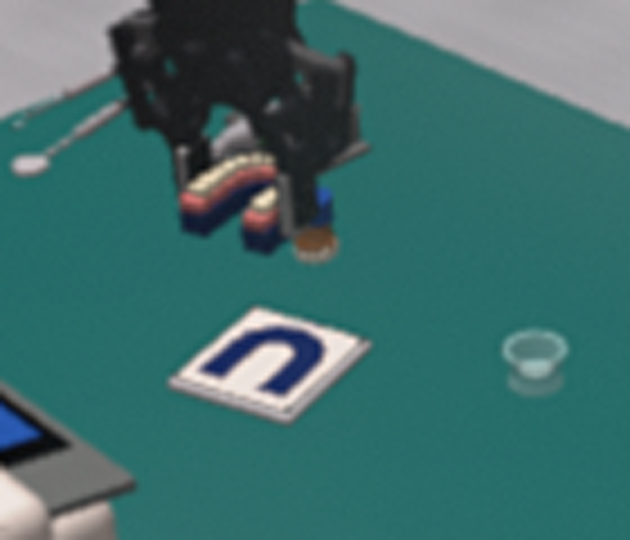

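Request:
play_rows(plan=[-0.5,-1,18,0,0,0,0,0,22,0,0,0,0,0,18,0,0,0,0,0,12,0,0,0,0,0,8,0,0,0,0,0,5,0,0,0,0,0,3,0,0,0,0,0,1.5,0,0,0,0,0,0,0,0,0,0,0,0,0,0,0])

```text
clock: 46.85
eef_pos: [0.6337, -0.1199, 0.0212]
tool_rot: [-0.15, 0.989, 0.0, 0.001]
ft_force: [-0.4, 0.9, -0.5]
grip_width: 0.0546
```

```bash
python3 go.py 633.3 -119.1 18.5 -2.841; python3 - <<'E'
from fit import *
for n in ("scene",):
    c=bot.camera(n);f=c["frame"]
    cv2.imwrite(f"pics/ln_{n}.png",cv2.resize(f[160:230,150:230],None,fx=7,fy=7,interpolation=cv2.INTER_CUBIC)[:600,:800])
E
```

```text
t46.85 pos [ 633.7 -119.9   21.2] psi -2.841 zaxis [ 1.2e-03  9.0e-04 -1.0e+00] F [-0.4  0.9 -0.5] w 54.6
turn last dx 0.1 dy 0.9 dz 2.7 rz 0.000
turn first dx 0.1 dy 0.9 dz 2.7 rz 0.000
```

View pics/ln_scene.png

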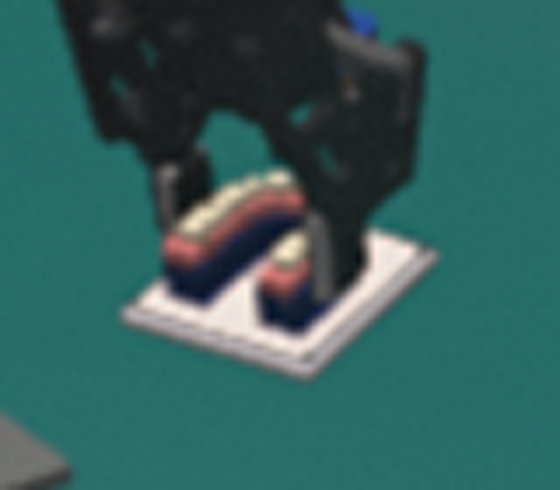

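Request:
play_rows(plan=[0,0.8,1,0,0,0,0,0,1,0,0,0,0,0,0.5,0,0,0,0,0,0,0,0,0])

```text
clock: 47.4
eef_pos: [0.6333, -0.119, 0.0193]
tool_rot: [-0.15, 0.989, 0.0, 0.001]
ft_force: [-1.8, 0.6, 5.2]
grip_width: 0.0541
```

Contact at 5 N. I'll release and lift clear.

Request:
play_rows(plan=[0,0,0,0,0,0,0,0,0,0,0,0,0,0,0,0,0,0,0,0,0,0,0,0], hand=82)

```text
clock: 47.9
eef_pos: [0.6332, -0.1191, 0.0181]
tool_rot: [-0.15, 0.989, 0.0, 0.0]
ft_force: [0.6, -0.9, 0.4]
grip_width: 0.07
```

Request:
play_rows(plan=[0,0,-12,0,0,0,0,0,-22,0,0,0,0,0,-25,0,0,0,0,0,-25,0,0,0,0,0,-10,0,0,0,20,0,-5,0,0,0,35,0,-5,0,0,0,35,0,-5,0,0,0,35,0,-5,0,0,0,35,0,-5,0,0,0,35,0,-5,0,0,0,35,0,-5,0,0,0,30,0,-5,0,0,0,20,0,0,0,0,0,0,0,0,0,0,0,0,0,0,0,0,0])

```text
clock: 49.9
eef_pos: [0.3665, -0.2022, 0.152]
tool_rot: [-0.15, 0.989, 0.0, 0.001]
ft_force: [-0.3, 0.1, 0.3]
grip_width: 0.0699
```

```bash
python3 - <<'E'
from fit import *
from go import state
state()
Z={"lower_jaw_center":(U,(.008,.030),(.625,-.122,.3)),"upper_jaw_center":(D,(.008,.030),(.637,.281,.165)),"tracker_center":(circ(36),(.008,.056),(.446,.106,0))}
for n in ("scene","top"):
    c=bot.camera(n);f=c["frame"]
    cv2.imwrite(f"pics/fin_{n}.png",cv2.resize(f[90:330,100:440],None,fx=2.3,fy=2.3,interpolation=cv2.INTER_CUBIC)[:600,:800])
    for q,(p,h,i) in Z.items():
        r=bot.outline_of(q,n)
        if r: print(n,q,round(r[0]["p"],2),np.round(fit(c,r[0]["mask"],p,h,*i,yaw=q[0]!="t"),3))
    r=bot.outline_of("handpiece_center",n)
    if r:
        m=r[0]["mask"];v,u=np.nonzero(m);P=onplane(c,np.c_[u,v],.032)[:,:2]*1000
        q=P[P[:,0]<495]; w,V=np.linalg.eigh(np.cov(q.T));d=V[:,1]*np.sign(V[0,1]); s=P@d; s0=np.percentile(s,.5); ct=q.mean(0); ct=ct+d*(s0+45-ct@d); print(n,"hp",ct.round(1),np.arctan2(d[1],d[0]).round(3),np.ptp(s).round(1))
E
```

```text
t49.90 pos [ 366.5 -202.2  152. ] psi -2.841 zaxis [ 1.4e-03  9.0e-04 -1.0e+00] F [-0.3  0.1  0.3] w 69.9
scene lower_jaw_center 0.67 [ 6.27335e+02 -1.20794e+02  4.30000e-01  7.93000e-01]
scene upper_jaw_center 0.76 [6.41368e+02 2.83798e+02 2.19000e-01 9.59000e-01]
scene tracker_center 0.58 [4.45436e+02 1.06880e+02 7.00000e-02 9.10000e-01]
top lower_jaw_center 0.61 [ 6.24991e+02 -1.22067e+02  2.52000e-01  8.35000e-01]
top upper_jaw_center 0.82 [6.38977e+02 2.79868e+02 1.61000e-01 8.96000e-01]
top tracker_center 0.67 [4.47150e+02 1.06066e+02 1.68000e-01 9.53000e-01]
top hp [ 466.4 -307. ] 0.06 120.8
```

View pics/fin_scene.png

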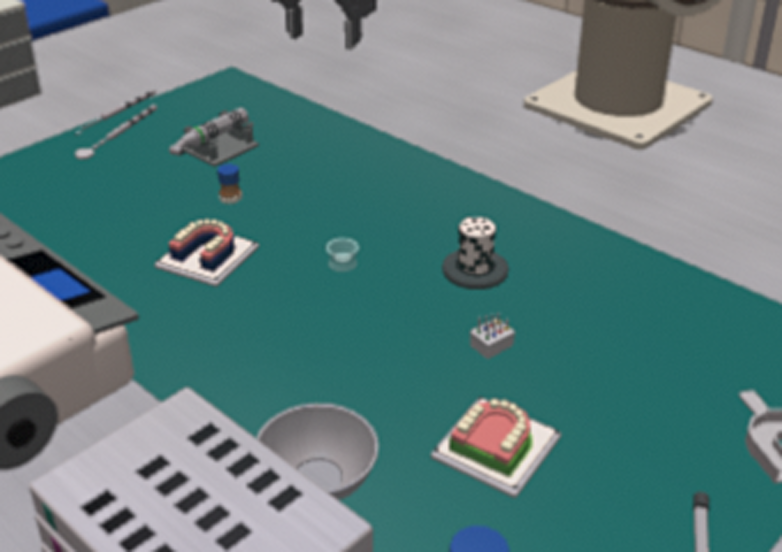

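View pics/fin_top.png

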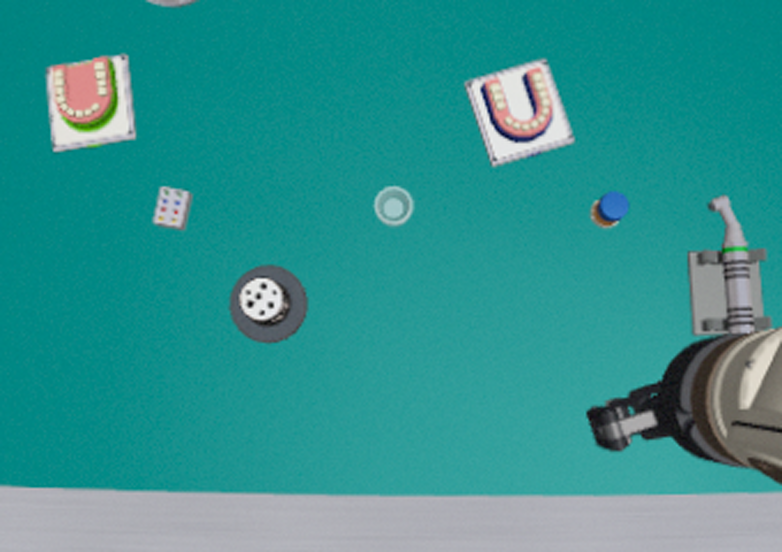

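```bash
python3 -c "
from workcell import bot
print(bot.job_done(), bot.get_obs()['clock'])"
```

```text
the job is handed in; nothing more can be done
the job is handed in; nothing more can be done
```

All four pieces are on their own holders, released and at rest, and I handed the job in at about 50 s. I lowered each one slowly until the wrist felt light contact (2–9 N) before letting go.

**Detour:** partway to its plate, the upper jaw stalled because joint 6 hit its limit. I set it down gently on free bench and turned the gripper half a turn. I then gripped it again and placed it normally.

**Last checks** (after lifting away, position and yaw against the measured holders):

| Piece | Position error | Yaw error | Note |
|---|---|---|---|
| Lower jaw | about 1–2 mm | about 0.05 rad | top-camera fit |
| Upper jaw | about 2–4 mm | under 0.06 rad | both cameras |
| Tracker | about 1 mm | – | upright over its post in the pictures |
| Handpiece | about 1 mm | about 0.03 rad | corrected top-camera reading; lies in both saddles in the pictures |

**Readings that disagreed:**
- The scene camera put the lower jaw's yaw at 0.43 rad. That is 0.13 rad from the plate's 0.30, still inside the 0.22 rad limit. It was a poor fit, and the pictures show the jaw over its outline.
- The top camera's raw handpiece reading was 8 mm off along the cradle, because the arm hid the butt end. The missing length accounts for that, and the gripper was at 458 mm when it let go there, which matches the cradle's middle.

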